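# Gauge label-roll sleeves and lock the rejects in the quarantine box

### The job

With the hooked rod, slide the red quarantine box's gate fully open by its yellow peg and lay the rod back on its black rest. Then try each sleeve present on the brass gauge pin, in the order yellow, blue, orange, white: a sleeve that slides fully down onto the gauge's foot goes upright into the green tray, and one that stops on the pin's tip is let rest there a moment and then dropped through the mouth of the quarantine box. Finally pull the gate fully shut with the rod's hook, lay the rod back on its rest, never touch the gate with the robot itself, and leave the bottle, carton and mug alone.

Things in the scene. Friction and masses are not known exactly. Their poses are not given: they have to be found in the camera images.
- box: fixed red steel box with clear rear top, 435 mm long, 150 mm wide, 180 mm tall; origin on the table under the centre of its square mouth (100 x 100 mm, in the top, at z 180 mm), x along the box away from the robot: the box runs from x -75 to +360 mm. Below the mouth a 45 degree chute takes what is dropped towards +x
- gate: steel gate plate 120 x 112 mm on the box top (upper face z 188). Origin at its centre at z 180 mm, axes as the box's. Slides along the box's x between stops: origin at x 0 in the box's frame = shut over the mouth, x 120 mm = fully open. About 3 N moves it; it stays where left. A strap joins it to an upright yellow peg at x +200 mm, 16 mm thick, top at z 243 mm, out of the robot's own reach
- rod: loose hooked rod, 0.3 kg, lying flat. Blue handle x -80 to +60 mm, 20 wide (y), 28 tall; origin under the handle on its underside, x towards the hook, z up; balances near x +25. Steel shaft 12 mm thick, axis 6 mm above the underside, runs to x 290, turns to +y as a cross bar to y 56 and returns as a leg to x 245: a flat J, 44 mm clear inside
- rest: fixed black rubber slab on which the rod lies, 340 x 140 mm, 15 mm tall, long axis x; origin at the centre of its underside
- gauge: fixed gauge: dark round foot 90 mm diameter, 20 mm tall, with an upright brass pin 32 mm diameter and 55 mm tall above the foot, its top 6 mm tapering to 20 mm diameter. Origin on the table under the pin's axis, z up. A 37 mm bore passes down to the foot; a 27 mm bore stops on the taper, its lower end about 3 mm below the tip
- gauge_tip (a point): centre of the top of the gauge pin, 75 mm above the table; z up
- sleeve_yellow: yellow plastic tube, 60 mm outside, 72 mm tall, 0.13 kg, standing on the table (may be absent); origin: centre of its lower end, z along the tube. Its bore is either 37 mm or 27 mm; which of the two is to be found on the gauge
- sleeve_blue: blue plastic tube, 60 mm outside, 72 mm tall, 0.13 kg, standing on the table (may be absent); origin: centre of its lower end, z along the tube. Its bore is either 37 mm or 27 mm; which of the two is to be found on the gauge
- sleeve_orange: orange plastic tube, 60 mm outside, 72 mm tall, 0.13 kg, standing on the table (may be absent); origin: centre of its lower end, z along the tube. Its bore is either 37 mm or 27 mm; which of the two is to be found on the gauge
- sleeve_white: white plastic tube, 60 mm outside, 72 mm tall, 0.13 kg, standing on the table (may be absent); origin: centre of its lower end, z along the tube. Its bore is either 37 mm or 27 mm; which of the two is to be found on the gauge
- tray: fixed green open tray, 240 x 150 mm outside, 30 mm tall, walls 5 mm, inner floor 5 mm above the table; origin at the centre of its underside, long axis x
- bottle: bystander: white bottle, 60 mm diameter, 150 mm tall, origin at the centre of its underside
- carton: bystander: cardboard carton 110 x 80 x 60 mm, origin at the centre of its underside
- mug: bystander: blue mug, 76 mm diameter, 90 mm tall, origin at the centre of its underside, handle towards its +y
Not all that is in view belongs to the job. Of the things that look like the sleeve_blue, take the one that is farthest to the robot's left at the start.

How it is judged:
On the way, in this order (a step that is already met when the one before it is completed fails the run):
1. the gate is fully open and the rod is back on its rest (x of gate in the frame of box above 0.105 m and x of rod in the frame of rest between -0.1 and 0.1 m and y of rod in the frame of rest between -0.065 and 0.065 m and z of rod in the frame of rest between 0.01 and 0.022 m), for 0.2 s.
2. the yellow sleeve, if there is one, has been tried upright on the gauge pin: either fully down on the foot, or resting on the pin tip because its bore is too small (horizontal distance between sleeve_yellow and gauge_tip below 0.008 m and angle between sleeve_yellow's own z axis and vertical below 0.15 rad and z of sleeve_yellow in the frame of gauge below 0.026 m), for 0.1 s.
3. the blue sleeve, if there is one, has been tried upright on the gauge pin: either fully down on the foot, or resting on the pin tip because its bore is too small (horizontal distance between sleeve_blue and gauge_tip below 0.008 m and angle between sleeve_blue's own z axis and vertical below 0.15 rad and z of sleeve_blue in the frame of gauge_tip between -0.012 and 0.004 m and contact force between sleeve_blue and gauge above 0.3 N), for 0.1 s.
4. the orange sleeve, if there is one, has been tried upright on the gauge pin: either fully down on the foot, or resting on the pin tip because its bore is too small (horizontal distance between sleeve_orange and gauge_tip below 0.008 m and angle between sleeve_orange's own z axis and vertical below 0.15 rad and z of sleeve_orange in the frame of gauge_tip between -0.012 and 0.004 m and contact force between sleeve_orange and gauge above 0.3 N), for 0.1 s.
5. the white sleeve, if there is one, has been tried upright on the gauge pin: either fully down on the foot, or resting on the pin tip because its bore is too small (horizontal distance between sleeve_white and gauge_tip below 0.008 m and angle between sleeve_white's own z axis and vertical below 0.15 rad and z of sleeve_white in the frame of gauge below 0.026 m), for 0.1 s.
At the end, for the whole second after the job is handed in: Gate within 10 mm of shut; rod at rest, flat on its slab (handle origin within 100 mm along and 65 mm across of the slab's centre); each sleeve that fits the gauge upright on the tray's floor; each that does not fit inside the quarantine box (x of gate in the frame of box below 0.01 m and x of rod in the frame of rest between -0.1 and 0.1 m and y of rod in the frame of rest between -0.065 and 0.065 m and z of rod in the frame of rest between 0.01 and 0.022 m and angle between each of rod, sleeve_yellow, sleeve_white's own z axis and vertical below 0.15 rad and linear speed of each of rod, sleeve_yellow, sleeve_white below 0.02 m/s and x of sleeve_yellow in the frame of tray between -0.095 and 0.095 m and y of sleeve_yellow in the frame of tray between -0.055 and 0.055 m and z of each of sleeve_yellow, sleeve_white in the frame of tray below 0.012 m and x of sleeve_white in the frame of tray between -0.095 and 0.095 m and y of sleeve_white in the frame of tray between -0.055 and 0.055 m and x of sleeve_blue in the frame of box between -0.075 and 0.36 m and y of sleeve_blue in the frame of box between -0.075 and 0.075 m and z of each of sleeve_blue, sleeve_orange in the frame of box below 0.165 m and linear speed of each of sleeve_blue, sleeve_orange below 0.03 m/s and x of sleeve_orange in the frame of box between -0.075 and 0.36 m and y of sleeve_orange in the frame of box between -0.075 and 0.075 m); the robot touches nothing.
It fails at once if the robot itself touches the gate (contact force between any of the fingers, the arm and gate above 2 N).
It fails at once if a bystander is moved more than 40 mm (distance of any of bottle, carton, mug from where it was at the start of the episode above 0.04 m).
Of sleeve_yellow, sleeve_white only 1 to 2 are there at a start; the rules pass over those that are not, and their reading is None.
Of sleeve_blue, sleeve_orange only 1 to 2 are there at a start; the rules pass over those that are not, and their reading is None.
At some moment in a run one of sleeve_yellow, sleeve_blue, sleeve_orange, sleeve_white, rod may be knocked a few centimetres aside while the robot is not near it.
It also fails if it takes over 210 s, if anything falls off the work surface, if the arm or the gripper's body presses on something with over 40 N, if the wrist force passes 120 N, or if a joint passes its speed limit or range.

### The arm

A 6-joint arm with a two-finger parallel gripper is mounted at the origin on the work surface. World frame = base frame: x ahead of the robot, y to its left, z up, the work surface at z = 0. Lengths are in m, angles in rad, forces in N, time in s.
With the tool pointing down it reaches from about 0.35 to 0.875 m from the base axis. Payload 15.5 kg.
Tool frame: the origin (TCP) lies at the very end of the fingers, on their centre line; the grasp point (between the pads) lies 19 mm behind it; z points along the fingers, y is the direction in which the jaws open and shut (so a half turn about z gives the same grasp; the last joint's range is limited). The gripper opens to 85 mm and grips with 20 to 120 N. Pads are 22 mm wide; open, the fingers measure 114 mm over their backs; the gripper's body (76 mm by 85 mm) begins 54 mm behind the grasp point. The pads swing forward as they close: fully open they stand 13 mm farther back than shut.
Start: joints at [1.014, 0.494, 1.345, -0, 1.302, -0.096], TCP at [0.278, 0.56, 0.231] pointing down, gripper open.
Joint ranges: [-2.91, 2.91], [-0.82, 2.16], [0.22, 2.67], [-1.22, 4.37], [0.12, 2.79], [-3.08, 3.08]. Speed limits (rad/s): [1.89, 1.89, 2.57, 3.01, 3.01, 3.01].

### API

Orientations are given as a rotation vector (axis times angle).
In Python, from plant import status, vision, workorder gives the robot as it stands.
- The arm moves only by the tool play_rows, never from a script. Its argument "increments" is a list of rows, each a list of 3 entries, a list of its own where there are three numbers: the shift along the tool's x, y, z in units of 40 mm (1.0 is 40 mm), then the turn, a rotation vector about the tool's x, y, z in units of 10 degrees (1.0 is 10 degrees), then the gripper command: -1 is shut, 1 is fully open, values between are in proportion. In form: [[[dx, dy, dz], [ax, ay, az], grip], ...]. A call has exactly 8 rows; each row is the pose to reach, as a shift and turn from the pose commanded when the call began, along the tool's axes at that moment; what a row does not reach only later rows make up. A row lasts 1/8 s, in which the tool goes at most 62.5 mm and 10.7 degrees, less where a joint would pass 70% of its speed; a pose out of reach is approached as far as the arm can. A call with a gripper value outside its range is refused whole. The fingers move at their own pace and stop on an object; "force" is the grip in N (left out, the last holds). Time passes only in rows, so rows that repeat a pose let the fingers close, or fill a call up. It gives the time, the measured TCP pose, the force and the opening at its end, in the units of the state.
- status.get_obs(): the state, without advancing time (a new reading comes with each control period).
- vision.snapshot(name): name is "side" or "top" or "wrist"; returns a dict with "img" (480x640x3 uint8, red, green, blue), "depth" (480x640 float32, m along the optical axis (not along the pixel's ray), 0 where there is no reading), "K" (3x3 intrinsics, pixels), "extrinsics" (4x4, takes a point from camera to world coordinates). Camera axes: x right, y down, z forward; pixel columns grow to the right and rows downward; lengths in m; the calibration is good to about 2 mm. The wrist camera is an equidistant fisheye: a pixel r from the principal point sees the ray r / f radians off the axis. A picture is of the moment at which its call begins.
- workorder.job_done(): hands the job in, once; it reports no verdict.
The state is a dict: "clock": time; "joint_positions": joint angles; "dq": joint speeds; "effort": joint torques, N m; "tool_pos": TCP position; "eef_rot": TCP orientation; "force": force on the tool from outside, world axes, zero at the start; "ft_torque": the same for the moment, N m; "opening": finger opening in m.
Only numpy, scipy, OpenCV 4.12 (cv2) and the standard library are available. Lean on these libraries where they do the work, as an engineer would, in place of code of your own. Each camera call takes 0.05 s, during which the arm holds its last target. There are 200 camera calls.

## Working session

There is one attempt and no reset: what is moved stays moved. The work goes in short steps, Python scripts to look and compute and a tool call to move; the robot and the scene stay as the last step left them, time stands still between calls to the robot, and variables do not carry over. Pictures are saved under pics/ and viewed, on a budget of 14 in all, crops included, one or two more only if the job needs it, and the job is handed in when it is done.

Besides the shell and the picture viewer there is one more tool, called after ">>>" by a JSON object that holds its "name" and its "arguments", one argument or row to a line. play_rows: Moves the arm, as the interface text tells. Its arguments: {"type":"object","properties":{"increments":{"type":"array","items":{"type":"array"}},"force":{"type":"number"}},"required":["increments"]}

```bash
ls; mkdir -p pics; python3 - <<'E'
from plant import status, vision
import cv2,numpy as np
print(status.get_obs())
for n in("top","side"):
    s=vision.snapshot(n); np.savez(n+"0.npz",**s); cv2.imwrite(f"pics/{n}0.png",s["img"][:,:,::-1]); print(n,s["K"],s["extrinsics"])
E
```

```text
pics
{'clock': 0.0, 'joint_positions': array([ 1.01453661e+00,  4.94234856e-01,  1.34615242e+00, -8.80154939e-07,
        1.30249613e+00, -9.54834122e-02]), 'dq': array([ 0.00051694, -0.00020399,  0.00024714, -0.00197082,  0.00011113,
       -0.00134237]), 'effort': array([-2.23475028e-03, -8.82176971e+01, -3.83873105e+01, -2.13489952e-04,
        1.03550154e-02,  4.26805616e-05]), 'tool_pos': array([0.27769322, 0.55950611, 0.23066091]), 'eef_rot': array([-7.17305091e-01, -3.05818296e+00,  1.92097609e-03]), 'force': array([ 1.10307049, -0.24447202, -0.7223334 ]), 'ft_torque': array([-0.00847364,  0.07133549,  0.04114603]), 'opening': 0.08519352891323782}
top [[502.2692306    0.         314.99026056]
 [  0.         502.2692306  240.15113464]
 [  0.           0.           1.        ]] [[ 0.01207    -0.98575828  0.16773471  0.31156708]
 [-0.99985959 -0.0138482  -0.00943553 -0.04129947]
 [ 0.01162397 -0.16759727 -0.98578701  1.41151572]
 [ 0.          0.          0.          1.        ]]
side [[438.07991257   0.         317.88734994]
 [  0.         438.07991257 238.52198645]
 [  0.           0.           1.        ]] [[-0.99408591 -0.08277799  0.07029237  0.44037692]
 [-0.10850505  0.78367268 -0.61162389  0.56019415]
 [-0.00445722 -0.61563377 -0.7880198   0.89440225]
 [ 0.          0.          0.          1.        ]]
```

View pics/top0.png

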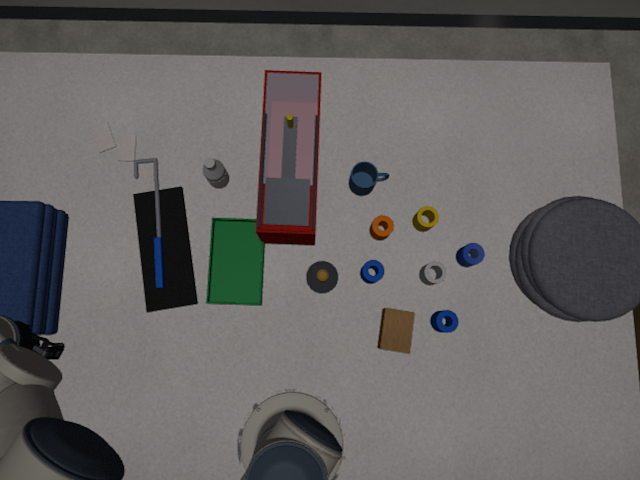

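View pics/side0.png

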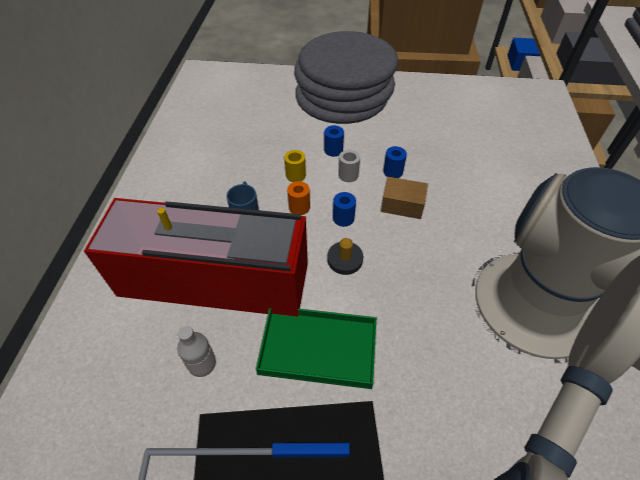

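Top view: there are three blue look-alikes, at (372,271), (470,254) and (445,321). The farthest to the robot's left is (372,271). Other items: orange (381,227), yellow (427,217), white (433,272), gauge (322,276), rod handle (158,263), hook (146,165), peg (290,120), and the gate, shut, at about (287,202).

```bash
cat >h.py <<'E'
import numpy as np,cv2
from plant import status,vision
from scipy.spatial.transform import Rotation as R
def snap(n,save=None):
    s=vision.snapshot(n)
    if save: cv2.imwrite(f"pics/{save}.png",s["img"][:,:,::-1])
    return s
def cloud(s):
    v,u=np.mgrid[:480,:640]; K=s["K"]; d=s["depth"]
    P=np.stack([(u-K[0,2])/K[0,0]*d,(v-K[1,2])/K[1,1]*d,d],-1)
    return P@s["extrinsics"][:3,:3].T+s["extrinsics"][:3,3]
def ray(s,u,v,z):
    K=s["K"];E=s["extrinsics"];d=E[:3,:3]@np.array([(u-K[0,2])/K[0,0],(v-K[1,2])/K[1,1],1])
    return E[:3,3]+d*(z-E[2,3])/d[2]
def hsv(s): return cv2.cvtColor(s["img"],cv2.COLOR_RGB2HSV)
def blobs(s,lo,hi,amin=60):
    m=cv2.inRange(hsv(s),np.array(lo),np.array(hi))
    n,l,st,c=cv2.connectedComponentsWithStats(m)
    return [(l==i,st[i],c[i]) for i in range(1,n) if st[i][4]>=amin]
def yawR(a): # tool down, tool y axis (jaws) at angle a in world xy
    y=np.array([np.cos(a),np.sin(a),0]);z=np.array([0,0,-1.]);return np.stack([np.cross(y,z),y,z],1)
def go(p,jaw=None,rot=None):
    """print row entries from current pose to world TCP p, jaw axis angle (deg)"""
    o=status.get_obs();C=R.from_rotvec(o["eef_rot"]).as_matrix()
    d=C.T@(np.array(p)-o["tool_pos"])/0.04
    if jaw is not None:
        c=[R.from_matrix(C.T@yawR(np.radians(jaw+k))).as_rotvec() for k in(0,180)]
        c=min(c,key=np.linalg.norm)
    else: c=np.zeros(3)
    print("tool",o["tool_pos"].round(4),"jaw",np.degrees(np.arctan2(C[1,1],C[0,1])).round(1),"t",o["clock"],"SHIFT",d.round(3),"TURN",(np.degrees(c)/10).round(3))
E
python3 - <<'E'
from h import *
s=dict(np.load("top0.npz"));P=cloud(s)
C={"yellow":([20,150,90],[32,255,255]),"orange":([8,150,90],[18,255,255]),"blue":([100,150,60],[125,255,255]),"green":([50,100,40],[75,255,255]),"red":([0,150,60],[4,255,255])}
for n,(lo,hi) in C.items():
    for m,st,c in blobs(s,lo,hi,20):
        q=P[m];t=q[:,2].max();top=q[q[:,2]>np.percentile(q[:,2],95)-.012]
        cc,r=cv2.minEnclosingCircle(top[:,:2].astype(np.float32))
        print(n,c.round(),st[4],"z95",np.percentile(q[:,2],95).round(3),"circ",np.round(cc,3),round(r,3),"rect",cv2.minAreaRect(top[:,:2].astype(np.float32)))
# white, gauge by depth
for n,(u,v) in {"white":(433,272),"gauge":(322,276)}.items():
    q=P[v-25:v+25,u-25:u+25].reshape(-1,3)
    for lo,hi in((.06,.08),(.015,.025)):
        k=q[(q[:,2]>lo)&(q[:,2]<hi)]
        if len(k)>5:
            cc,r=cv2.minEnclosingCircle(k[:,:2].astype(np.float32));print(n,lo,len(k),np.round(cc,3),round(r,3))
m=cv2.inRange(hsv(s),np.array([0,0,0]),np.array([180,255,35]));
n,l,st,c=cv2.connectedComponentsWithStats(m)
for i in range(1,n):
    if st[i][4]>400: 
        q=P[l==i];print("dark",c[i].round(),st[i],np.median(q[:,2]),cv2.minAreaRect(q[:,:2].astype(np.float32)))
for nm,(u,v,z) in dict(hookcorner=(156,160,.021),barend=(136,161,.021),legend=(136,177,.021),handEndNear=(159,288,.043),handFar=(157,237,.043),peg=(290,118,.243)).items(): print(nm,ray(s,u,v,z).round(3),P[v,u].round(3))
# crop
cv2.imwrite("pics/c0.png",cv2.resize(s["img"][190:350,300:500,::-1],None,fx=3,fy=3))
E
```

```text
yellow [289. 117.] 25 z95 0.246 circ [0.817 0.015] 0.008 rect ((0.81736159324646, 0.01524866558611393), (0.01149649079889059, 0.010155648924410343), 0.20508208870887756)
yellow [427. 217.] 203 z95 0.076 circ [ 0.471 -0.21 ] 0.233 rect ((0.4651014804840088, -0.21670112013816833), (0.05572190135717392, 0.4650336503982544), 45.27255630493164)
yellow [322. 275.] 70 z95 0.078 circ [ 0.446 -0.074] 0.013 rect ((0.4465391933917999, -0.07390590012073517), (0.02154872566461563, 0.024642230942845345), 89.19698333740234)
orange [382. 226.] 277 z95 0.076 circ [ 0.459 -0.147] 0.182 rect ((0.4666817784309387, -0.13816209137439728), (0.05483191832900047, 0.36161455512046814), 49.39481735229492)
blue [158. 262.] 381 z95 0.047 circ [0.477 0.374] 0.069 rect ((0.4769359230995178, 0.3751067519187927), (0.13641908764839172, 0.021972212940454483), 5.3755316734313965)
blue [473. 253.] 270 z95 0.077 circ [ 0.419 -0.273] 0.256 rect ((0.4241640567779541, -0.2712162137031555), (0.05371398478746414, 0.510870099067688), 22.26050567626953)
blue [373. 271.] 292 z95 0.076 circ [ 0.395 -0.137] 0.127 rect ((0.38953080
[... 2019 characters left out ...]
84829902649), (0.3301253318786621, 0.6924121975898743), 0.8097931742668152)
dark [ 74. 448.] [  24  404  100   76 3908] 0.8054202434803769 ((0.20296591520309448, 0.125727578997612), (0.10494785755872726, 0.38438910245895386), 17.760967254638672)
dark [314. 428.] [284 410  58  43 705] 0.2905194593710141 ((0.1401250958442688, -0.03199227154254913), (0.3252236247062683, 0.11020655930042267), 15.612256050109863)
hookcorner [0.776 0.405 0.021] [0.776 0.406 0.018]
barend [0.772 0.462 0.021] [0.769 0.46  0.027]
legend [0.724 0.459 0.021] [0.723 0.457 0.026]
handEndNear [0.407 0.367 0.043] [0.408 0.371 0.028]
handFar [0.547 0.381 0.043] [0.55  0.386 0.028]
peg [0.814 0.013 0.243] [0.817 0.013 0.238]
```

View pics/c0.png

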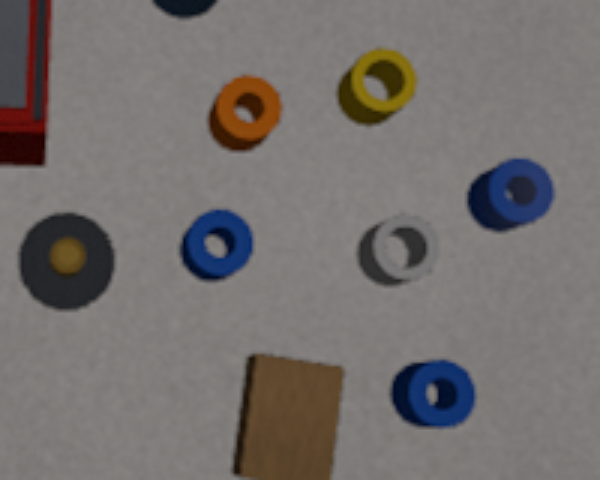

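```bash
python3 - <<'E'
from h import *
s=dict(np.load("top0.npz"))
for n,(u,v) in dict(yellow=(427.5,217),orange=(382,226.5),blue=(372.7,271),white=(434,272)).items():
    P=cloud(s);q=P[int(v)-14:int(v)+15,int(u)-14:int(u)+15].reshape(-1,3);k=q[(q[:,2]>.066)&(q[:,2]<.082)]
    print(n,ray(s,u,v,.072).round(3),cv2.minEnclosingCircle(k[:,:2].astype(np.float32)))
# box: red top surface points incl. dim pink
P=cloud(s); q=P[60:250,250:330].reshape(-1,3); k=q[(q[:,2]>.172)&(q[:,2]<.192)]
print("box",cv2.minAreaRect(k[:,:2].astype(np.float32)))
for y0 in (.55,.6,.65,.7,.8,.9):
    j=k[abs(k[:,0]-y0)<.01];print(y0,j[:,1].min().round(4),j[:,1].max().round(4))
for nm,lo,hi,sl in(("tray",.02,.035,(slice(210,310),slice(203,270))),("rest",.012,.022,(slice(180,320),slice(130,200)))):
    q=P[sl].reshape(-1,3);k=q[(q[:,2]>lo)&(q[:,2]<hi)];print(nm,cv2.minAreaRect(k[:,:2].astype(np.float32)))
q=P[150:190,195:235].reshape(-1,3);k=q[q[:,2]>.12];print("bottle",k.mean(0))
rd=np.radians(5.2);o=np.array([.487,.376]);g=o+.025*np.array([np.cos(rd),np.sin(rd)])
go([*g,.12],95.2)
E
```

```text
yellow [ 0.608 -0.361  0.072] ((0.6087310910224915, -0.36000052094459534), 0.03014061413705349)
orange [ 0.58  -0.236  0.072] ((0.5816261768341064, -0.23658698797225952), 0.030186619609594345)
blue [ 0.458 -0.21   0.072] ((0.4589923322200775, -0.20963998138904572), 0.03002399392426014)
white [ 0.457 -0.375  0.072] ((0.4568749666213989, -0.3751688003540039), 0.030484071001410484)
box ((0.7568458318710327, 0.017701707780361176), (0.15047653019428253, 0.43967708945274353), 88.6280288696289)
0.55 -0.0527 0.0975
0.6 -0.0523 0.0963
0.65 -0.0542 0.0953
0.7 -0.0561 0.0945
0.8 -0.0576 0.09
0.9 -0.0591 0.0876
tray ((0.4866424798965454, 0.15828999876976013), (0.16703812777996063, 0.2407037317752838), 88.81423950195312)
rest ((0.5336903929710388, 0.3710840940475464), (0.3647260367870331, 0.14192992448806763), 10.5001220703125)
bottle [0.69561234 0.20654455 0.23481815]
tool [0.2777 0.5595 0.2308] jaw 63.6 t 0.1 SHIFT [-7.259 -1.453  2.77 ] TURN [-6.00e-03 -2.00e-03 -3.16e+00]
```

All four sleeves are present. The crop shows the chosen blue at (218,245), which is (372,271) in the full image and the leftmost of the three. Moving above the rod handle.

>>> {"name": "play_rows", "arguments": {
  "increments": [
    [[-1.4,-0.3,0],[0,0,-1],0.2],
    [[-2.8,-0.6,0.5],[0,0,-2],0.2],
    [[-4.2,-0.9,1],[0,0,-3.16],0.2],
    [[-5.6,-1.2,1.6],[0,0,-3.16],0.2],
    [[-7.26,-1.45,2.2],[0,0,-3.16],0.2],
    [[-7.26,-1.45,2.77],[0,0,-3.16],0.2],
    [[-7.26,-1.45,2.77],[0,0,-3.16],0.2],
    [[-7.26,-1.45,2.77],[0,0,-3.16],0.2]
  ],
  "force": 100
}}

```text
clock: 1.1
tool_pos: [0.5118, 0.3795, 0.1213]
eef_rot: [-0.143, 3.138, 0.0]
force: [-0.2, -0.4, 0.2]
opening: 0.0513
```

```bash
python3 - <<'E'
from h import *
s=snap("wrist","w1");print(s["K"],s["extrinsics"].round(3))
s=snap("top")
P=cloud(s)
for m,st,c in blobs(s,[100,150,60],[125,255,255],100):
    if c[0]<200: print(c,st,cv2.minAreaRect(P[m][:,:2].astype(np.float32)))
go([.512,.378,.018],95.2)
E
```

```text
[[371.64829954   0.         318.78974954]
 [  0.         371.64829954 241.30211561]
 [  0.           0.           1.        ]] [[-0.092  0.952  0.292  0.437]
 [ 0.996  0.088  0.027  0.373]
 [ 0.     0.294 -0.956  0.263]
 [ 0.     0.     0.     1.   ]]
[158.2875  258.40625] [154 247   9  29 160] ((0.389586865901947, 0.1852397620677948), (0.47483915090560913, 0.064468614757061), 63.26463317871094)
tool [0.5119 0.3798 0.1217] jaw 95.3 t 1.2 SHIFT [ 0.004 -0.047  2.593] TURN [0.004 0.007 0.007]
```

View pics/w1.png

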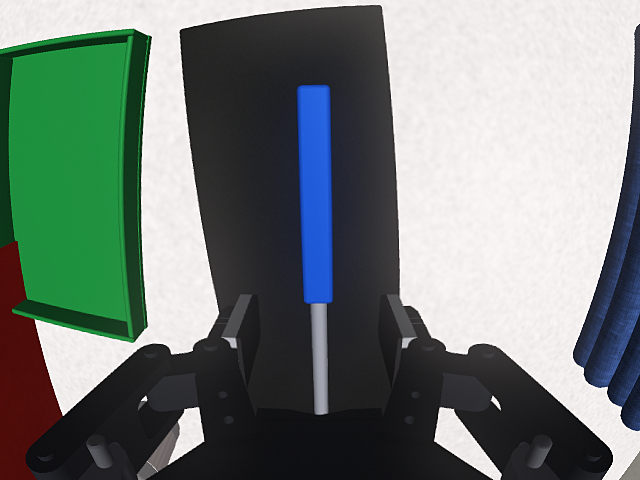

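Wrist view: the blue handle runs from (314,88) to (318,302), lying on the black rest. I'll project these onto its top plane.

```bash
cat >>h.py <<'E'
def fray(s,u,v,z):
    K=s["K"];E=s["extrinsics"];x=(u-K[0,2])/K[0,0];y=(v-K[1,2])/K[1,1];r=np.hypot(x,y)+1e-9
    d=E[:3,:3]@np.array([x/r*np.sin(r),y/r*np.sin(r),np.cos(r)]);return E[:3,3]+d*(z-E[2,3])/d[2]
E
python3 - <<'E'
from h import *
s=snap("wrist")
for m,st,c in blobs(s,[105,180,100],[118,255,255],1000):
    b=cv2.minAreaRect(np.argwhere(m)[:,::-1].astype(np.float32)); print(c,st)
for u,v in((313.5,87),(318,302)): print(fray(s,u,v,.043).round(4))
s=snap("top",None); print("top near end",ray(s,159,288,.043))
E
```

```text
[314.73502538 190.68759971] [ 296   84   36  219 6895]
[0.4112 0.3676 0.043 ]
[0.5461 0.3827 0.043 ]
top near end [0.40695762 0.36675554 0.043     ]
```

>>> {"name": "play_rows", "arguments": {
  "increments": [
    [[0,-0.03,1],[0,0,0.05],0.2],
    [[0,-0.03,2],[0,0,0.05],0.2],
    [[0,-0.03,2.59],[0,0,0.05],0.2],
    [[0,-0.03,2.59],[0,0,0.05],-1],
    [[0,-0.03,2.59],[0,0,0.05],-1],
    [[0,-0.03,2.59],[0,0,0.05],-1],
    [[0,-0.03,2.59],[0,0,0.05],-1],
    [[0,-0.03,2.59],[0,0,0.05],-1]
  ],
  "force": 100
}}

```text
clock: 2.3
tool_pos: [0.5129, 0.378, 0.0182]
eef_rot: [-0.129, 3.137, 0.002]
force: [-0.9, 0.4, 8.0]
opening: 0.0181
```

```bash
python3 - <<'E'
from h import *
o=status.get_obs();print(o["opening"],o["tool_pos"],o["force"])
go([.512,.379,.30])
E
```

```text
0.01806221917432574 [0.51290897 0.37804553 0.01821351] [-0.91963376  0.40446531  7.96764011]
tool [0.5129 0.378  0.0182] jaw 94.7 t 2.3 SHIFT [ 0.009  0.033 -7.045] TURN [0. 0. 0.]
```

```bash
python3 - <<'E'
from h import *
go([.508,0,.30],88.7)
E
```

```text
tool [0.5129 0.378  0.0182] jaw 94.7 t 2.3 SHIFT [ 0.885 -9.402 -7.056] TURN [0.006 0.009 0.6  ]
```

>>> {"name": "play_rows", "arguments": {
  "increments": [
    [[0,0,-0.5],[0,0,0],-1],
    [[0,0,-1.2],[0,0,0],-1],
    [[0,0,-2.4],[0,0,0],-1],
    [[0,0,-3.6],[0,0,0],-1],
    [[0,0,-4.8],[0,0,0],-1],
    [[0,0,-6],[0,0,0],-1],
    [[0,0,-7.05],[0,0,0],-1],
    [[0,0,-7.05],[0,0,0],-1]
  ]
}}

```text
clock: 3.3
tool_pos: [0.5132, 0.3781, 0.3039]
eef_rot: [-0.128, 3.133, 0.005]
force: [0.5, -0.3, -3.2]
opening: 0.0184
```

```bash
python3 - <<'E'
from h import *
o=status.get_obs();print(o["opening"],o["tool_pos"],o["force"],o["ft_torque"])
go([.508,0,.30],88.7)
E
```

```text
0.01843767748603898 [0.51324834 0.37808535 0.30391091] [ 0.45152095 -0.31004666 -3.23341123] [-0.03992101 -0.00118275 -0.03174032]
tool [0.5132 0.3781 0.3039] jaw 94.7 t 3.3 SHIFT [ 0.905 -9.41   0.062] TURN [0.02  0.036 0.6  ]
```

Rod is held (3.2 N weight). Moving across to just short of the peg.

>>> {"name": "play_rows", "arguments": {
  "increments": [
    [[0.1,-1,0.06],[0,0,0.1],-1],
    [[0.2,-2.3,0.06],[0,0,0.2],-1],
    [[0.4,-3.8,0.06],[0,0,0.3],-1],
    [[0.5,-5.3,0.06],[0,0,0.4],-1],
    [[0.7,-6.8,0.06],[0,0,0.5],-1],
    [[0.8,-8.2,0.06],[0,0,0.6],-1],
    [[0.9,-9.1,0.06],[0,0,0.6],-1],
    [[0.9,-9.41,0.06],[0,0,0.6],-1]
  ]
}}

```text
clock: 4.3
tool_pos: [0.5064, -0.0023, 0.2963]
eef_rot: [-0.039, -3.14, 0.0]
force: [-0.3, 0.9, -2.0]
opening: 0.018
```

```bash
python3 - <<'E'
from h import *
s=snap("top","t2");go([.508,0,.215],88.7)
cv2.imwrite("pics/t2c.png",cv2.resize(s["img"][50:300,200:400,::-1],None,fx=2.4,fy=2.4))
E
```

```text
tool [ 0.5068 -0.0026  0.2963] jaw 88.6 t 4.35 SHIFT [-0.029  0.066  2.032] TURN [-0.002 -0.004 -0.011]
```

View pics/t2c.png

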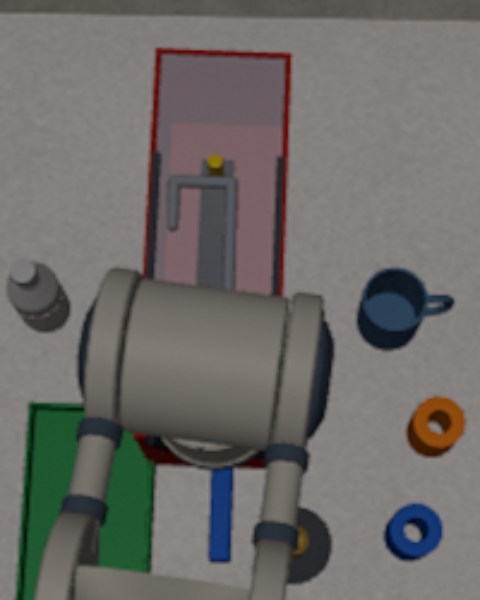

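```bash
python3 - <<'E'
from h import *
s=dict(np.load("top0.npz"));P=cloud(snap("top"))
for n,u,v,z in(("barL",272,126.3,.305),("corner",297,126.3,.305),("baredge",285,123.8,.303),("peg",290,117.5,.243),("shaftlow",294,170,.305)): print(n,ray(s,u,v,z).round(4),P[int(v),int(u)].round(3))
q=P[110:180,262:305].reshape(-1,3);k=q[(q[:,2]>.28)&(q[:,2]<.33)];print(k.min(0),k.max(0))
far=k[k[:,0]>k[:,0].max()-.025];print("z hook",np.median(far[:,2]));near=k[k[:,0]<k[:,0].min()+.04];print("z near",np.median(near[:,2]),near[:,0].mean(),near[:,1].mean())
E
```

```text
barL [0.7666 0.0512 0.305 ] [0.767 0.051 0.305]
corner [ 0.7675 -0.0069  0.305 ] [ 0.768 -0.007  0.305]
baredge [0.774  0.0213 0.303 ] [0.776 0.021 0.302]
peg [0.8156 0.0127 0.243 ] [0.816 0.013 0.245]
shaftlow [ 0.662  -0.0019  0.305 ] [ 0.661 -0.002  0.307]
[ 0.66120554 -0.0093809   0.29352354] [0.77771045 0.05848913 0.30956915]
z hook 0.30288724146646917
z near 0.3032033667583798 0.6809197595115889 -0.003035852387609164
```

>>> {"name": "play_rows", "arguments": {
  "increments": [
    [[0,0.05,1.05],[0,0,0],-1],
    [[0,0.05,2.1],[0,0,0],-1],
    [[-0.3,0.05,2.12],[0,0,0],-1],
    [[-0.9,0.05,2.12],[0,0,0],-1],
    [[-1.6,0.05,2.12],[0,0,0],-1],
    [[-2.3,0.05,2.12],[0,0,0],-1],
    [[-3,0.05,2.12],[0,0,0],-1],
    [[-3.6,0.05,2.12],[0,0,0],-1]
  ]
}}

```text
clock: 5.4
tool_pos: [0.6528, -0.0009, 0.2134]
eef_rot: [0.034, 3.141, -0.0]
force: [-4.6, -0.8, -2.8]
opening: 0.0181
```

```bash
python3 - <<'E'
from h import *
s=snap("top");P=cloud(s);o=status.get_obs();print(o["tool_pos"],o["force"])
for m,st,c in blobs(s,[20,150,90],[32,255,255],12): print(c,st[4],ray(s,*c,.243).round(4))
E
```

```text
[ 0.65472965 -0.00104876  0.21312643] [-1.9217584   0.01814839 -3.00375024]
[291.5  74. ] 26 [0.9307 0.0113 0.243 ]
[427.15121951 216.57560976] 205 [ 0.5712 -0.3193  0.243 ]
[321.93243243 274.58108108] 74 [ 0.4291 -0.0697  0.243 ]
```

>>> {"name": "play_rows", "arguments": {
  "increments": [
    [[-0.05,0,0],[0,0,0],-1],
    [[-0.1,0,0],[0,0,0],-1],
    [[-0.15,0,0],[0,0,0],-1],
    [[-0.18,0,0],[0,0,0],-1],
    [[-0.21,0,0],[0,0,0],-1],
    [[-0.21,0,0],[0,0,0],-1],
    [[-0.21,0,0],[0,0,0],-1],
    [[-0.21,0,0],[0,0,0],-1]
  ]
}}

```text
clock: 6.45
tool_pos: [0.6553, -0.0017, 0.2111]
eef_rot: [-0.035, -3.133, -0.0]
force: [-26.3, -0.3, 1.8]
opening: 0.0182
```

```bash
python3 - <<'E'
from h import *
s=snap("top");P=cloud(s);o=status.get_obs();print(o["tool_pos"],o["force"])
for m,st,c in blobs(s,[20,150,90],[32,255,255],12)[:1]: print(c,st[4],ray(s,*c,.243).round(4))
go([.508,0,.30],88.7)
E
```

```text
[ 0.65526348 -0.00172176  0.21105592] [-25.5760404   -0.98805712   1.66444637]
[291.39285714  73.17857143] 28 [0.9329 0.0116 0.243 ]
tool [ 0.6553 -0.0017  0.2111] jaw 88.7 t 6.5 SHIFT [ 3.7   -0.04  -2.193] TURN [ 0.001 -0.048  0.001]
```

Gate is at its stop (25 N reaction, peg moved about 118 mm). Backing off.

>>> {"name": "play_rows", "arguments": {
  "increments": [
    [[0.3,0,0],[0,0,0],-1],
    [[1,0,0],[0,0,0],-1],
    [[1.8,0,-0.3],[0,0,0],-1],
    [[2.6,0,-1],[0,0,0],-1],
    [[3.4,0,-1.8],[0,0,0],-1],
    [[3.8,0,-2.3],[0,0,0],-1],
    [[3.8,0.7,-2.3],[0,0,0],-1],
    [[3.8,1.8,-2.3],[0,0,0],-1]
  ]
}}

```text
clock: 7.5
tool_pos: [0.5092, 0.0735, 0.3048]
eef_rot: [0.039, 3.139, -0.0]
force: [-0.4, 0.1, -1.8]
opening: 0.0179
```

```bash
python3 - <<'E'
from h import *
go([.513,.378,.30],94.7)
E
```

```text
tool [0.5092 0.0735 0.3048] jaw 88.6 t 7.5 SHIFT [0.093 7.612 0.119] TURN [-0.001  0.014 -0.612]
```

>>> {"name": "play_rows", "arguments": {
  "increments": [
    [[0,1.3,0.1],[0,0,-0.1],-1],
    [[0,2.8,0.1],[0,0,-0.2],-1],
    [[0.1,4.3,0.1],[0,0,-0.3],-1],
    [[0.1,5.7,0.1],[0,0,-0.5],-1],
    [[0.1,6.8,0.1],[0,0,-0.6],-1],
    [[0.1,7.6,0.1],[0,0,-0.6],-1],
    [[0.1,7.6,0.1],[0,0,-0.6],-1],
    [[0.1,7.6,0.1],[0,0,-0.6],-1]
  ]
}}

```text
clock: 8.5
tool_pos: [0.512, 0.377, 0.3]
eef_rot: [-0.129, 3.139, -0.0]
force: [0.1, 0.2, -2.1]
opening: 0.0186
```

```bash
python3 - <<'E'
from h import *
go([.513,.378,.0185],94.7)
E
```

```text
tool [0.512 0.377 0.3  ] jaw 94.7 t 8.5 SHIFT [-0.025  0.023  7.037] TURN [-0.     0.002  0.001]
```

>>> {"name": "play_rows", "arguments": {
  "increments": [
    [[0,0,1.3],[0,0,0],-1],
    [[0,0,2.8],[0,0,0],-1],
    [[0,0,4.2],[0,0,0],-1],
    [[0,0,5.5],[0,0,0],-1],
    [[0,0,6.4],[0,0,0],-1],
    [[0,0,6.8],[0,0,0],-1],
    [[0,0,6.95],[0,0,0],-1],
    [[0,0,7.02],[0,0,0],-1]
  ]
}}

```text
clock: 9.5
tool_pos: [0.5131, 0.3777, 0.02]
eef_rot: [-0.128, 3.137, 0.001]
force: [0.3, 0.4, -2.3]
opening: 0.0182
```

>>> {"name": "play_rows", "arguments": {
  "increments": [
    [[0,0,0.02],[0,0,0],-1],
    [[0,0,0.02],[0,0,0],-0.2],
    [[0,0,0.02],[0,0,0],0.2],
    [[0,0,0.02],[0,0,0],0.2],
    [[0,0,-1],[0,0,0],0.2],
    [[0,0,-2.3],[0,0,0],0.2],
    [[0,0,-3.6],[0,0,0],1],
    [[0,0,-4.8],[0,0,0],1]
  ]
}}

```text
clock: 10.5
tool_pos: [0.5122, 0.3774, 0.213]
eef_rot: [-0.129, 3.138, 0.001]
force: [-0.3, 0.6, 0.4]
opening: 0.0844
```

```bash
python3 - <<'E'
from h import *
s=snap("wrist")
for m,st,c in blobs(s,[105,180,100],[118,255,255],1000): print(c,st,fray(s,*c,.043))
go([.609,-.361,.20],90)
E
```

```text
[318.33837273 175.88702584] [ 306   98   25  159 3638] [0.47514966 0.37416922 0.043     ]
tool [0.5143 0.3788 0.2194] jaw 94.7 t 10.55 SHIFT [ -0.838 -18.628   0.42 ] TURN [0.024 0.044 0.471]
```

>>> {"name": "play_rows", "arguments": {
  "increments": [
    [[0,-1,-0.8],[0,0,0.2],1],
    [[0,-2.4,-1.6],[0,0,0.47],1],
    [[0,-3.9,-1.6],[0,0,0.47],1],
    [[0,-5.4,-1.6],[0,0,0.47],1],
    [[0,-6.9,-1.6],[0,0,0.47],1],
    [[0,-8.4,-1.6],[0,0,0.47],1],
    [[0,-9.9,-1.6],[0,0,0.47],1],
    [[0,-11.4,-1.6],[0,0,0.47],1]
  ]
}}

```text
clock: 11.55
tool_pos: [0.5495, -0.079, 0.2749]
eef_rot: [-0.0, 3.141, -0.0]
force: [0.8, -0.2, -0.2]
opening: 0.0856
```

```bash
python3 - <<'E'
from h import *
go([.446,-.073,.20],90)
s=snap("top");P=cloud(s)
q=P[205:315,200:268].reshape(-1,3);k=q[(q[:,2]>.02)&(q[:,2]<.035)];print(k.min(0),k.max(0))
for u,v in((212,218),(266,220),(208,303),(263,306)):print(ray(s,u,v,.03).round(3))
for n,(lo,hi) in {"yellow":([20,150,90],[32,255,255]),"orange":([8,150,90],[18,255,255]),"blue":([100,150,60],[125,255,255])}.items(): print(n,[(c.round(),st[4]) for m,st,c in blobs(s,lo,hi,20)])
E
```

```text
tool [ 0.5495 -0.079   0.2749] jaw 90.0 t 11.55 SHIFT [2.588 0.15  1.872] TURN [-0.     0.002  0.   ]
[0.36681208 0.08137906 0.02011927] [0.64396537 0.24316955 0.03479873]
[0.606 0.235 0.03 ]
[0.602 0.084 0.03 ]
[0.369 0.235 0.03 ]
[0.363 0.085 0.03 ]
yellow [(array([291.,  73.]), np.int32(27)), (array([427., 217.]), np.int32(207))]
orange [(array([382., 226.]), np.int32(280))]
blue [(array([158., 262.]), np.int32(395)), (array([472., 253.]), np.int32(269)), (array([373., 271.]), np.int32(295)), (array([446., 321.]), np.int32(312))]
```

>>> {"name": "play_rows", "arguments": {
  "increments": [
    [[1.3,0.15,0],[0,0,0],1],
    [[2.59,0.15,0.6],[0,0,0],1],
    [[2.59,0.15,1.2],[0,0,0],1],
    [[2.59,0.15,1.87],[0,0,0],1],
    [[2.59,0.15,1.87],[0,0,0],1],
    [[2.59,0.15,1.87],[0,0,0],1],
    [[2.59,0.15,1.87],[0,0,0],1],
    [[2.59,0.15,1.87],[0,0,0],1]
  ]
}}

```text
clock: 12.6
tool_pos: [0.4464, -0.0711, 0.2007]
eef_rot: [-0.0, 3.141, -0.001]
force: [-1.1, 0.1, 0.7]
opening: 0.0853
```

```bash
python3 - <<'E'
from h import *
s=snap("wrist","w3");h=hsv(s)
o=status.get_obs();print(o["tool_pos"])
for m,st,c in blobs(s,[12,80,40],[35,255,255],200): print(c,st,fray(s,*c,.075).round(4),np.median(h[m],0))
E
```

```text
[ 0.44628302 -0.07107431  0.20054134]
[98.28530385 71.10639039] [   45     7   109   126 11486] [ 0.3115 -0.2467  0.075 ] [ 15. 146. 128.]
[313.55310263 225.62649165] [ 293  199   41   53 1676] [ 0.441  -0.0749  0.075 ] [ 18. 158. 132.]
[ 72.71129525 351.95726123] [  42  323   67   67 2293] [ 0.5737 -0.3264  0.075 ] [ 23. 226.  80.]
[131.68695652 352.92608696] [123 344  28  21 230] [ 0.5648 -0.2494  0.075 ] [ 12. 233. 205.]
```

View pics/w3.png

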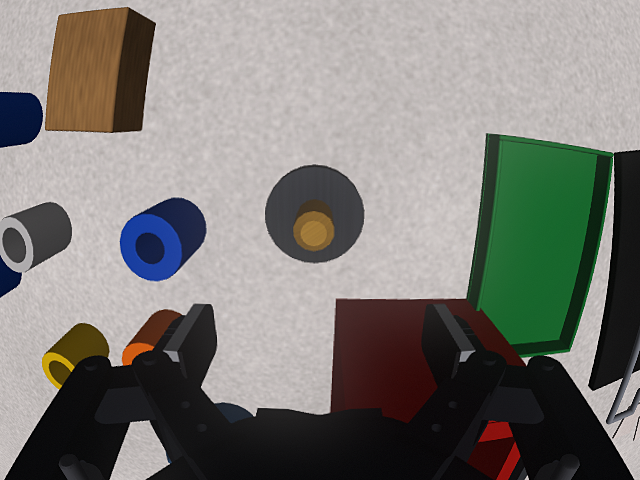

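Wrist view: the pin's top disc is at about (313.5,232) and the foot disc at (314.5,214). The selected blue sleeve's top is at (151,247).

```bash
python3 - <<'E'
from h import *
s=snap("wrist")
# foot outline -> z .02 ; tip: bright disc
for u,v,z in((313.5,231.5,.075),(314.5,213.7,.02),(265,213.7,.02),(363.7,213.7,.02)): print(fray(s,u,v,z).round(4))
g=hsv(s)[190:260,280:350]; m=(g[...,0]>12)&(g[...,0]<30)&(g[...,2]>150)&(g[...,1]>80)
p=np.argwhere(m);print(len(p),p.mean(0)+[190,280],p.min(0)+[190,280],p.max(0)+[190,280]); c=p.mean(0)+[190,280]; print(fray(s,c[1],c[0],.075))
print("blue top",fray(s,151,247,.072)); 
go([.609,-.361,.20],90)
E
```

```text
[ 0.4454 -0.075   0.075 ]
[ 0.4443 -0.0748  0.02  ]
[ 0.4441 -0.1192  0.02  ]
[ 0.4441 -0.0309  0.02  ]
502 [233.1812749 313.2689243] [221 301] [245 326]
[ 0.44667474 -0.07512816  0.075     ]
blue top [ 0.45897883 -0.20896815  0.072     ]
tool [ 0.4462 -0.071   0.2004] jaw 90.0 t 12.7 SHIFT [-4.07  -7.249  0.014] TURN [-0.001  0.004  0.   ]
```

>>> {"name": "play_rows", "arguments": {
  "increments": [
    [[-0.6,-1.1,0],[0,0,0],1],
    [[-1.3,-2.3,0],[0,0,0],1],
    [[-2,-3.6,0],[0,0,0],1],
    [[-2.7,-4.9,0],[0,0,0],1],
    [[-3.4,-6.1,0],[0,0,0],1],
    [[-4.07,-7.25,0],[0,0,0],1],
    [[-4.07,-7.25,0],[0,0,0],1],
    [[-4.07,-7.25,0],[0,0,0],1]
  ]
}}

```text
clock: 13.7
tool_pos: [0.6085, -0.3606, 0.1997]
eef_rot: [-0.0, -3.141, -0.001]
force: [-0.2, 0.5, 0.7]
opening: 0.0853
```

```bash
cat >>h.py <<'E'
CL={"yellow":([20,120,60],[32,255,255]),"orange":([5,150,60],[16,255,255]),"blue":([105,150,50],[122,255,255]),"white":([0,0,150],[180,60,255])}
def sleeve(s,col,guess,z=.072,win=32):
    """ring top: pixels of the colour, cast to plane z, near guess; circle centre from convex hull fitted on bright top face"""
    h=hsv(s);m=cv2.inRange(h,np.array(CL[col][0]),np.array(CL[col][1]))
    v,u=np.nonzero(m);K=s["K"];E=s["extrinsics"];x=(u-K[0,2])/K[0,0];y=(v-K[1,2])/K[1,1];r=np.hypot(x,y)+1e-9
    d=np.stack([x/r*np.sin(r),y/r*np.sin(r),np.cos(r)])
    d=E[:3,:3]@d; P=E[:3,3][:,None]+d*(z-E[2,3])/d[2]
    k=np.hypot(P[0]-guess[0],P[1]-guess[1])<.055
    val=h[v[k],u[k],2].astype(np.uint8); t=cv2.threshold(val,0,255,cv2.THRESH_OTSU)[0]
    q=P[:2,k].T[val>t].astype(np.float32)
    print(col,"thr",t,"n",len(q),"px",u[k][val>t].mean().round(1),v[k][val>t].mean().round(1),"circle",[np.round(a,4) for a in cv2.minEnclosingCircle(q)],"median-of-bbox",((q.max(0)+q.min(0))/2).round(4),"bbox",np.ptp(q,0).round(4))
E
python3 - <<'E'
from h import *
s=snap("wrist","w4")
sleeve(s,"yellow",(.609,-.361));go([.609,-.361,.033],90)
cv2.imwrite("pics/w4c.png",s["img"][100:420,150:500,::-1])
E
```

```text
yellow thr 121.0 n 2630 px 316.6 233.5 circle [array([ 0.6107, -0.362 ]), np.float64(0.0294)] median-of-bbox [ 0.6107 -0.3622] bbox [0.0583 0.0584]
tool [ 0.6084 -0.3602  0.2   ] jaw 90.0 t 13.75 SHIFT [-0.018 -0.023  4.174] TURN [ 0.004 -0.004  0.002]
```

View pics/w4c.png

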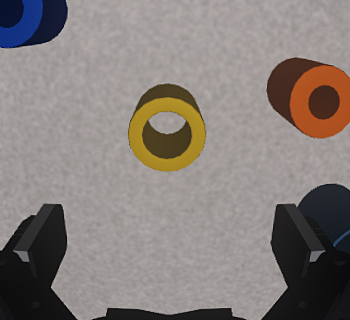

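Crop: yellow ring at (167,134), i.e. (317,234) in the full image, with nothing near the fingers. Descending.

>>> {"name": "play_rows", "arguments": {
  "increments": [
    [[-0.06,-0.045,1.2],[0,0,0],1],
    [[-0.06,-0.045,2.4],[0,0,0],1],
    [[-0.06,-0.045,3.5],[0,0,0],1],
    [[-0.06,-0.045,4.1],[0,0,0],1],
    [[-0.06,-0.045,4.1],[0,0,0],1],
    [[-0.06,-0.045,4.1],[0,0,0],-1],
    [[-0.06,-0.045,4.1],[0,0,0],-1],
    [[-0.06,-0.045,4.1],[0,0,0],-1]
  ],
  "force": 40
}}

```text
clock: 14.75
tool_pos: [0.612, -0.3631, 0.0384]
eef_rot: [-0.0, 3.139, -0.002]
force: [-1.8, 3.0, 8.1]
opening: 0.0599
```

>>> {"name": "play_rows", "arguments": {
  "increments": [
    [[0,0,0],[0,0,0],-1],
    [[0,0,-0.5],[0,0,0],-1],
    [[0,0,-1.5],[0,0,0],-1],
    [[0,0,-2.5],[0,0,0],-1],
    [[0,0,-3.5],[0,0,0],-1],
    [[0,0,-4.1],[0,0,0],-1],
    [[0,0,-4.1],[0,0,0],-1],
    [[0,0,-4.1],[0,0,0],-1]
  ]
}}

```text
clock: 15.75
tool_pos: [0.6109, -0.3626, 0.2001]
eef_rot: [-0.0, -3.141, -0.0]
force: [-0.5, 0.1, -2.3]
opening: 0.0597
```

```bash
python3 - <<'E'
from h import *
o=status.get_obs();print(o["opening"],o["force"])
s=snap("wrist");go([.4464,-.075,.13],90)
sleeve(s,"yellow",(.611,-.362),z=.239)
E
```

```text
0.05973239546416076 [-0.51809462  0.07938386 -2.32312552]
tool [ 0.6107 -0.3625  0.1995] jaw 90.0 t 15.8 SHIFT [4.107 7.186 1.746] TURN [ 0.004 -0.006 -0.   ]
yellow thr 133.0 n 10292 px 318.8 341.3 circle [array([ 0.6058, -0.3624]), np.float64(0.0278)] median-of-bbox [ 0.6058 -0.3624] bbox [0.0551 0.0552]
```

>>> {"name": "play_rows", "arguments": {
  "increments": [
    [[0.8,1.3,0],[0,0,0],-1],
    [[1.6,2.6,0],[0,0,0],-1],
    [[2.4,3.9,0],[0,0,0],-1],
    [[3.2,5.2,0],[0,0,0],-1],
    [[4.1,6.5,0],[0,0,0],-1],
    [[4.1,7.18,0.5],[0,0,0],-1],
    [[4.1,7.18,1.2],[0,0,0],-1],
    [[4.1,7.18,1.65],[0,0,0],-1]
  ]
}}

```text
clock: 16.8
tool_pos: [0.4463, -0.0749, 0.1326]
eef_rot: [0.001, -3.14, -0.001]
force: [-0.3, -0.1, -0.0]
opening: 0.0595
```

```bash
python3 - <<'E'
from h import *
s=snap("wrist","w5");go([.4468,-.075,.06],90);print(status.get_obs()["force"])
sleeve(s,"yellow",(.447,-.075),z=.134+.072-.0384)
E
```

```text
tool [ 0.4456 -0.0749  0.1311] jaw 90.0 t 16.85 SHIFT [-0.037 -0.004  1.776] TURN [ 0.007 -0.023  0.002]
[-2.56872136  1.24410054 -3.79393558]
yellow thr 139.0 n 10305 px 318.8 341.3 circle [array([ 0.4439, -0.0748]), np.float64(0.0289)] median-of-bbox [ 0.444  -0.0747] bbox [0.0572 0.0573]
```

View pics/w5.png

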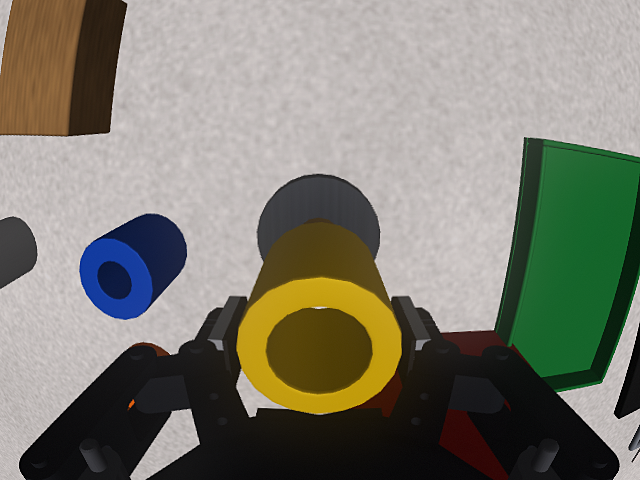

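Wrist view: yellow held level with its ring at (319,345), and the foot centred beneath at (319,232). Lowering.

>>> {"name": "play_rows", "arguments": {
  "increments": [
    [[-0.05,0,0.3],[0,0,0],-1],
    [[-0.05,0,0.6],[0,0,0],-1],
    [[-0.05,0,0.85],[0,0,0],-1],
    [[-0.05,0,1.1],[0,0,0],-1],
    [[-0.05,0,1.3],[0,0,0],-1],
    [[-0.05,0,1.5],[0,0,0],-1],
    [[-0.05,0,1.65],[0,0,0],-1],
    [[-0.05,0,1.75],[0,0,0],-1]
  ]
}}

```text
clock: 17.85
tool_pos: [0.4492, -0.0756, 0.0637]
eef_rot: [0.0, -3.141, -0.0]
force: [0.2, 0.1, -1.7]
opening: 0.06
```

```bash
python3 - <<'E'
from h import *
o=status.get_obs();print(o["tool_pos"],o["force"],o["ft_torque"])
E
```

```text
[ 0.44920134 -0.07560803  0.06374317] [ 0.24895295  0.10715361 -1.67663056] [ 0.04880062 -0.00865242  0.05663997]
```

Yellow passes down. Releasing on the foot, then regripping.

>>> {"name": "play_rows", "arguments": {
  "increments": [
    [[0,0,0.07],[0,0,0],-1],
    [[0,0,0.07],[0,0,0],0.7],
    [[0,0,0.07],[0,0,0],0.7],
    [[0,0,0.07],[0,0,0],0.7],
    [[0,0,0.07],[0,0,0],0.7],
    [[0,0,0.07],[0,0,0],0.7],
    [[0,0,0.07],[0,0,0],0.7],
    [[0,0,0.07],[0,0,0],0.7]
  ]
}}

```text
clock: 18.85
tool_pos: [0.4492, -0.0756, 0.0613]
eef_rot: [-0.0, -3.142, -0.0]
force: [0.7, -0.6, 0.6]
opening: 0.0726
```

```bash
python3 - <<'E'
from h import *
o=status.get_obs();print(o["tool_pos"],o["force"],o["opening"])
s=snap("wrist");sleeve(s,"yellow",(.447,-.075),z=.092)
E
```

```text
[ 0.4492062  -0.07563697  0.06126865] [ 0.68685017 -0.58546545  0.56077891] 0.07263322298334886
yellow thr 127.0 n 10248 px 319.2 336.3 circle [array([ 0.4475, -0.0754]), np.float64(0.0293)] median-of-bbox [ 0.4476 -0.0753] bbox [0.0581 0.0583]
```

>>> {"name": "play_rows", "arguments": {
  "increments": [
    [[0,0,0],[0,0,0],-1],
    [[0,0,0],[0,0,0],-1],
    [[0,0,0],[0,0,0],-1],
    [[0,0,-0.6],[0,0,0],-1],
    [[0,0,-1.6],[0,0,0],-1],
    [[0,0,-2.6],[0,0,0],-1],
    [[0,0,-3.6],[0,0,0],-1],
    [[0,0,-3.6],[0,0,0],-1]
  ]
}}

```text
clock: 19.9
tool_pos: [0.4505, -0.076, 0.2076]
eef_rot: [-0.0, 3.137, -0.002]
force: [0.3, 0.0, -1.1]
opening: 0.0597
```

```bash
python3 - <<'E'
from h import *
o=status.get_obs();print(o["tool_pos"],o["force"],o["opening"])
go([.54,.16,.20],90)
s=snap("wrist");sleeve(s,"yellow",o["tool_pos"],z=o["tool_pos"][2]+.0335)
E
```

```text
[ 0.45054158 -0.07600688  0.20761744] [ 0.25289803  0.00238134 -1.14382571] 0.0597027670508525
tool [ 0.4505 -0.076   0.2076] jaw 90.0 t 19.9 SHIFT [-2.236  5.9    0.192] TURN [-0.008  0.027  0.   ]
yellow thr 149.0 n 9997 px 318.9 336.1 circle [array([ 0.4381, -0.0757]), np.float64(0.0368)] median-of-bbox [ 0.4381 -0.0759] bbox [0.0734 0.0565]
```

>>> {"name": "play_rows", "arguments": {
  "increments": [
    [[0,1.2,0],[0,0,0],-1],
    [[0,2.5,0],[0,0,0],-1],
    [[0,3.9,0],[0,0,0],-1],
    [[0,5.2,0],[0,0,0],-1],
    [[-0.3,6.4,0],[0,0,0],-1],
    [[-1.3,6.4,0.6],[0,0,0],-1],
    [[-2,6.4,1.4],[0,0,0],-1],
    [[-2,6.4,2.4],[0,0,0],-1]
  ]
}}

```text
clock: 20.95
tool_pos: [0.5307, 0.1804, 0.1068]
eef_rot: [0.0, 3.141, -0.0]
force: [0.3, 0.5, -1.3]
opening: 0.0594
```

```bash
python3 - <<'E'
from h import *
o=status.get_obs();print(o["tool_pos"],o["force"],o["opening"])
go([.53,.18,.047],90)
E
```

```text
[0.53067288 0.18042096 0.10682989] [ 0.34459647  0.50086021 -1.26351852] 0.059357040077973405
tool [0.5307 0.1804 0.1068] jaw 90.0 t 20.95 SHIFT [ 0.017 -0.01   1.496] TURN [-0.     0.002 -0.001]
```

>>> {"name": "play_rows", "arguments": {
  "increments": [
    [[0,0,0.6],[0,0,0],-1],
    [[0,0,1.1],[0,0,0],-1],
    [[0,0,1.35],[0,0,0],-1],
    [[0,0,1.48],[0,0,0],-1],
    [[0,0,1.48],[0,0,0],-1],
    [[0,0,1.48],[0,0,0],0.7],
    [[0,0,1.48],[0,0,0],0.7],
    [[0,0,1.48],[0,0,0],0.7]
  ]
}}

```text
clock: 21.95
tool_pos: [0.5294, 0.1804, 0.0504]
eef_rot: [0.0, 3.141, 0.0]
force: [0.3, -0.2, -0.4]
opening: 0.0725
```

>>> {"name": "play_rows", "arguments": {
  "increments": [
    [[0,0,0],[0,0,0],0.7],
    [[0,0,-1],[0,0,0],0.7],
    [[0,0,-2.3],[0,0,0],1],
    [[0,0,-3.6],[0,0,0],1],
    [[0,0,-4.2],[0,0,0],1],
    [[1,-0.6,-4.5],[0,0,0],1],
    [[2,-2,-4.5],[0,0,0],1],
    [[2,-3.5,-4.5],[0,0,0],1]
  ]
}}

```text
clock: 22.95
tool_pos: [0.4471, 0.0427, 0.2304]
eef_rot: [0.004, -3.141, -0.0]
force: [2.1, 0.2, 0.6]
opening: 0.0851
```

```bash
python3 - <<'E'
from h import *
s=snap("wrist");sleeve(s,"yellow",(.53,.18),z=.077);o=status.get_obs();print(o["tool_pos"],o["opening"])
sleeve(s,"blue",(.458,-.21))
go([.459,-.210,.20],90)
E
```

```text
yellow thr 149.0 n 926 px 470.6 298.3 circle [array([0.5275, 0.18  ]), np.float64(0.0295)] median-of-bbox [0.5256 0.1807] bbox [0.054  0.0568]
[0.44771391 0.03596763 0.23037983] 0.0853878277341367
blue thr 123.0 n 1433 px 67.1 236.4 circle [array([ 0.46  , -0.2105]), np.float64(0.0294)] median-of-bbox [ 0.46   -0.2103] bbox [0.0577 0.0576]
tool [0.4477 0.036  0.2304] jaw 89.9 t 23.0 SHIFT [-0.29  -6.147  0.774] TURN [-0.014 -0.    -0.007]
```

>>> {"name": "play_rows", "arguments": {
  "increments": [
    [[-0.1,-1.2,0.2],[0,0,0],1],
    [[-0.1,-2.6,0.4],[0,0,0],1],
    [[-0.2,-4,0.77],[0,0,0],1],
    [[-0.3,-5.2,0.77],[0,0,0],1],
    [[-0.3,-6.15,0.77],[0,0,0],1],
    [[-0.3,-6.15,0.77],[0,0,0],1],
    [[-0.3,-6.15,0.77],[0,0,0],1],
    [[-0.3,-6.15,0.77],[0,0,0],1]
  ]
}}

```text
clock: 24.0
tool_pos: [0.4613, -0.2019, 0.1993]
eef_rot: [0.002, -3.141, -0.0]
force: [0.0, 0.4, -0.3]
opening: 0.0853
```

```bash
python3 - <<'E'
from h import *
s=snap("wrist");sleeve(s,"blue",(.459,-.21))
go([.46,-.210,.0384],90)
E
```

```text
blue thr 127.0 n 3395 px 305.8 229.2 circle [array([ 0.4599, -0.2117]), np.float64(0.0291)] median-of-bbox [ 0.46   -0.2116] bbox [0.0571 0.0575]
tool [ 0.4614 -0.202   0.1994] jaw 90.1 t 24.05 SHIFT [ 0.035 -0.201  4.024] TURN [ 0.001 -0.     0.007]
```

>>> {"name": "play_rows", "arguments": {
  "increments": [
    [[0.03,-0.24,1],[0,0,0],1],
    [[0.03,-0.24,2.2],[0,0,0],1],
    [[0.03,-0.24,3.4],[0,0,0],1],
    [[0.03,-0.24,4.02],[0,0,0],1],
    [[0.03,-0.24,4.02],[0,0,0],1],
    [[0.03,-0.24,4.02],[0,0,0],-1],
    [[0.03,-0.24,4.02],[0,0,0],-1],
    [[0.03,-0.24,4.02],[0,0,0],-1]
  ]
}}

```text
clock: 25.05
tool_pos: [0.461, -0.2128, 0.0401]
eef_rot: [-0.0, 3.139, -0.002]
force: [-0.5, 2.0, 9.2]
opening: 0.0582
```

>>> {"name": "play_rows", "arguments": {
  "increments": [
    [[0,0,0],[0,0,0],-1],
    [[0,0,-0.5],[0,0,0],-1],
    [[0,0,-1.3],[0,0,0],-1],
    [[0,0,-2.1],[0,0,0],-1],
    [[0,0,-2.9],[0,0,0],-1],
    [[0,0,-2.9],[0,0,0],-1],
    [[0,0,-2.9],[0,0,0],-1],
    [[0,0,-2.9],[0,0,0],-1]
  ]
}}

```text
clock: 26.05
tool_pos: [0.4597, -0.2122, 0.1538]
eef_rot: [-0.0, -3.141, -0.001]
force: [0.9, -0.2, -1.4]
opening: 0.0583
```

```bash
python3 - <<'E'
from h import *
o=status.get_obs();print(o["tool_pos"],o["opening"],o["force"])
s=snap("wrist");sleeve(s,"blue",o["tool_pos"],z=o["tool_pos"][2]+.0335)
go([.448,-.075,.13],90)
E
```

```text
[ 0.45974031 -0.21220834  0.15383859] 0.0583169050664819 [ 0.86840948 -0.19806598 -1.40193736]
blue thr 120.0 n 13328 px 318.8 341.0 circle [array([ 0.4573, -0.2121]), np.float64(0.0288)] median-of-bbox [ 0.4574 -0.2121] bbox [0.0567 0.0569]
tool [ 0.4598 -0.2122  0.1538] jaw 90.0 t 26.1 SHIFT [0.294 3.43  0.598] TURN [ 0.004 -0.007 -0.   ]
```

>>> {"name": "play_rows", "arguments": {
  "increments": [
    [[0.1,1,0],[0,0,0],-1],
    [[0.2,2.2,0],[0,0,0],-1],
    [[0.29,3.1,0],[0,0,0],-1],
    [[0.29,3.43,0],[0,0,0],-1],
    [[0.29,3.43,0.2],[0,0,0],-1],
    [[0.29,3.43,0.5],[0,0,0],-1],
    [[0.29,3.43,0.6],[0,0,0],-1],
    [[0.29,3.43,0.6],[0,0,0],-1]
  ]
}}

```text
clock: 27.1
tool_pos: [0.4484, -0.0758, 0.1299]
eef_rot: [-0.001, -3.141, -0.0]
force: [0.6, 0.3, -1.9]
opening: 0.0589
```

```bash
python3 - <<'E'
from h import *
go([.448,-.075,.113],90)
E
```

```text
tool [ 0.4484 -0.0758  0.1299] jaw 89.9 t 27.1 SHIFT [0.009 0.019 0.424] TURN [ 0.001 -0.006 -0.005]
```

>>> {"name": "play_rows", "arguments": {
  "increments": [
    [[0,0.02,0.1],[0,0,0],-1],
    [[0,0.02,0.2],[0,0,0],-1],
    [[0,0.02,0.3],[0,0,0],-1],
    [[0,0.02,0.35],[0,0,0],-1],
    [[0,0.02,0.4],[0,0,0],-1],
    [[0,0.02,0.43],[0,0,0],-1],
    [[0,0.02,0.46],[0,0,0],-1],
    [[0,0.02,0.46],[0,0,0],-1]
  ]
}}

```text
clock: 28.1
tool_pos: [0.4486, -0.0746, 0.1121]
eef_rot: [-0.0, 3.142, -0.0]
force: [-1.1, -0.3, 1.7]
opening: 0.0584
```

```bash
python3 - <<'E'
from h import *
o=status.get_obs();print(o["tool_pos"],o["force"],o["ft_torque"])
E
```

```text
[ 0.44860481 -0.07456655  0.11213588] [-1.14318487 -0.32646051  1.68113474] [-0.20804618  0.13886678  0.02871972]
```

>>> {"name": "play_rows", "arguments": {
  "increments": [
    [[0,0,0],[0,0,0],0.55],
    [[0,0,0],[0,0,0],0.55],
    [[0,0,0],[0,0,0],0.55],
    [[0,0,0],[0,0,0],0.55],
    [[0,0,0],[0,0,0],0.55],
    [[0,0,0],[0,0,0],0.55],
    [[0,0,0],[0,0,0],0.55],
    [[0,0,0],[0,0,0],0.55]
  ]
}}

```text
clock: 29.1
tool_pos: [0.4486, -0.0745, 0.1121]
eef_rot: [-0.0, 3.142, -0.0]
force: [-0.8, 0.1, 0.4]
opening: 0.0663
```

```bash
python3 - <<'E'
from h import *
o=status.get_obs();print(o["tool_pos"],o["force"],o["opening"])
s=snap("wrist","w6");sleeve(s,"blue",o["tool_pos"],z=.144)
E
```

```text
[ 0.44859682 -0.07449591  0.11210006] [-0.7808668   0.09204418  0.36536131] 0.06628396190079715
blue thr 113.0 n 12995 px 319.5 341.2 circle [array([ 0.447 , -0.0742]), np.float64(0.029)] median-of-bbox [ 0.4473 -0.0742] bbox [0.0563 0.0574]
```

View pics/w6.png

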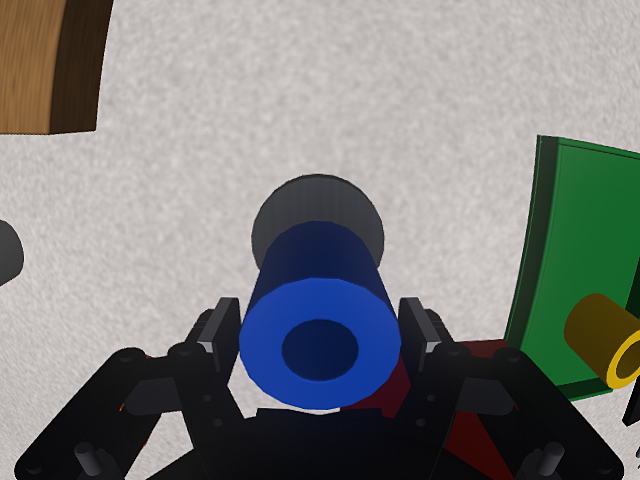

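Blue rests upright on the tip with the jaws open (ring at (320,343)). Its bore is too small, so it goes to the box.

>>> {"name": "play_rows", "arguments": {
  "increments": [
    [[0,0,0],[0,0,0],-1],
    [[0,0,0],[0,0,0],-1],
    [[0,0,0],[0,0,0],-1],
    [[0,0,-0.5],[0,0,0],-1],
    [[0,0,-1.5],[0,0,0],-1],
    [[0,0,-2.7],[0,0,0],-1],
    [[0,0,-4],[0,0,0],-1],
    [[0,0,-4],[0,0,0],-1]
  ]
}}

```text
clock: 30.15
tool_pos: [0.4502, -0.0749, 0.2754]
eef_rot: [-0.0, 3.135, -0.003]
force: [-0.2, 0.7, -1.6]
opening: 0.0585
```

```bash
python3 - <<'E'
from h import *
o=status.get_obs();print(o["tool_pos"],o["force"],o["opening"])
go([.615,.021,.255],88.7)
E
```

```text
[ 0.450196   -0.07493289  0.2754236 ] [-0.17200633  0.72594514 -1.64935078] 0.058462434974748394
tool [ 0.4502 -0.0749  0.2754] jaw 90.0 t 30.15 SHIFT [-4.117  2.399  0.532] TURN [-0.01   0.036  0.13 ]
```

>>> {"name": "play_rows", "arguments": {
  "increments": [
    [[-0.8,0.5,0],[0,0,0],-1],
    [[-1.8,1,0],[0,0,0],-1],
    [[-2.8,1.6,0],[0,0,0],-1],
    [[-3.7,2.1,0],[0,0,0],-1],
    [[-4.11,2.4,0.2],[0,0,0.1],-1],
    [[-4.11,2.4,0.5],[0,0,0.1],-1],
    [[-4.11,2.4,0.5],[0,0,0.1],-1],
    [[-4.11,2.4,0.5],[0,0,0.1],-1]
  ]
}}

```text
clock: 31.15
tool_pos: [0.6124, 0.021, 0.2521]
eef_rot: [-0.028, -3.141, 0.0]
force: [0.0, -0.4, -1.1]
opening: 0.0587
```

```bash
python3 - <<'E'
from h import *
o=status.get_obs();print(o["tool_pos"],o["force"],o["opening"])
snap("wrist","w7"); go([.615,.021,.225],88.7)
E
```

```text
[0.61239958 0.0210116  0.25213524] [ 0.03245898 -0.41042548 -1.12427674] 0.058717354265157944
tool [0.6126 0.021  0.2524] jaw 89.0 t 31.2 SHIFT [-0.059 -0.     0.686] TURN [-0.     0.001  0.027]
```

View pics/w7.png

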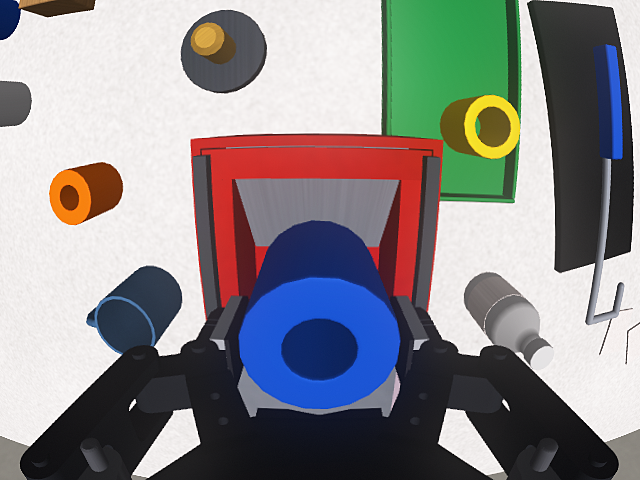

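Wrist view: the mouth opening spans columns 235–400, with its near edge at row 178 (x about 0.565 as expected), and the sleeve is centred over it. The rod lies on its rest and yellow stands in the tray.

>>> {"name": "play_rows", "arguments": {
  "increments": [
    [[-0.04,0,0.3],[0,0,0],-1],
    [[-0.04,0,0.6],[0,0,0],-1],
    [[-0.04,0,0.8],[0,0,0],-1],
    [[-0.04,0,0.8],[0,0,0],1],
    [[-0.04,0,0.8],[0,0,0],1],
    [[-0.04,0,0.8],[0,0,0],1],
    [[-0.04,0,0.8],[0,0,0],1],
    [[-0.04,0,0.8],[0,0,0],1]
  ]
}}

```text
clock: 32.2
tool_pos: [0.6146, 0.0215, 0.2202]
eef_rot: [0.028, 3.141, 0.0]
force: [0.0, 0.1, 0.6]
opening: 0.0853
```

>>> {"name": "play_rows", "arguments": {
  "increments": [
    [[0,0,-0.8],[0,0,0],1],
    [[0,0,-1.6],[0,0,0],1],
    [[0,-1,-1.6],[0,0,-0.1],1],
    [[0,-2.3,-1.6],[0,0,-0.1],1],
    [[0,-3.7,-1.6],[0,0,-0.1],1],
    [[0.4,-5,-1.6],[0,0,-0.1],1],
    [[0.8,-6,-1.2],[0,0,-0.1],1],
    [[0.8,-6.4,-0.6],[0,0,-0.1],1]
  ]
}}

```text
clock: 33.2
tool_pos: [0.5774, -0.2364, 0.2444]
eef_rot: [0.004, 3.14, -0.002]
force: [1.0, 0.2, -0.3]
opening: 0.0857
```

```bash
python3 - <<'E'
from h import *
o=status.get_obs();print(o["tool_pos"],o["force"],o["opening"])
s=snap("wrist");sleeve(s,"orange",(.581,-.236));go([.581,-.236,.20],90)
s=snap("top","t8");cv2.imwrite("pics/t8c.png",cv2.resize(s["img"][50:330,190:480,::-1],None,fx=2,fy=2))
E
```

```text
[ 0.57736671 -0.23636962  0.24435957] [ 1.04482815  0.19135848 -0.31706792] 0.08568162417570539
orange thr 145.0 n 2615 px 316.6 223.6 circle [array([ 0.5832, -0.2383]), np.float64(0.0294)] median-of-bbox [ 0.5834 -0.2382] bbox [0.0579 0.0579]
tool [ 0.5764 -0.2367  0.2406] jaw 89.9 t 33.25 SHIFT [-0.117  0.017  1.015] TURN [ 0.004 -0.016 -0.014]
```

View pics/t8c.png

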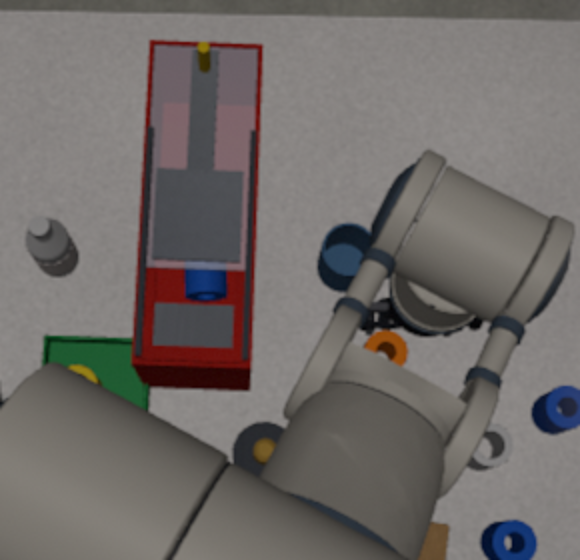

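Top view: blue is inside the box, visible at (206,280) in the crop at the foot of the chute. The gate is open with the peg at (203,55). Next is orange.

>>> {"name": "play_rows", "arguments": {
  "increments": [
    [[-0.17,-0.04,1],[0,0,0],1],
    [[-0.17,-0.04,2.2],[0,0,0],1],
    [[-0.17,-0.04,3.4],[0,0,0],1],
    [[-0.17,-0.04,4.5],[0,0,0],1],
    [[-0.17,-0.04,5.04],[0,0,0],1],
    [[-0.17,-0.04,5.04],[0,0,0],1],
    [[-0.17,-0.04,5.04],[0,0,0],-1],
    [[-0.17,-0.04,5.04],[0,0,0],-1]
  ]
}}

```text
clock: 34.3
tool_pos: [0.586, -0.2358, 0.0445]
eef_rot: [-0.0, 3.139, -0.002]
force: [-0.4, 0.8, 6.2]
opening: 0.0581
```

>>> {"name": "play_rows", "arguments": {
  "increments": [
    [[0,0,0],[0,0,0],-1],
    [[0,0,0],[0,0,0],-1],
    [[0,0,-0.5],[0,0,0],-1],
    [[0,0,-1.3],[0,0,0],-1],
    [[0,0,-2.1],[0,0,0],-1],
    [[0,0,-2.9],[0,0,0],-1],
    [[0,0,-2.9],[0,0,0],-1],
    [[0,0,-2.9],[0,0,0],-1]
  ]
}}

```text
clock: 35.3
tool_pos: [0.5847, -0.2353, 0.1585]
eef_rot: [-0.0, 3.142, -0.0]
force: [-0.1, -0.3, -2.4]
opening: 0.0579
```

```bash
python3 - <<'E'
from h import *
o=status.get_obs();print(o["tool_pos"],o["opening"],o["force"])
s=snap("wrist");sleeve(s,"orange",o["tool_pos"],z=o["tool_pos"][2]+.0315)
go([.448,-.075,.13],90)
E
```

```text
[ 0.58470639 -0.235336    0.15853299] 0.05790830086623159 [-0.08463142 -0.27288235 -2.36400589]
orange thr 138.0 n 12950 px 318.8 331.6 circle [array([ 0.5794, -0.2352]), np.float64(0.0282)] median-of-bbox [ 0.5794 -0.2352] bbox [0.0554 0.0555]
tool [ 0.5845 -0.2353  0.158 ] jaw 90.0 t 35.35 SHIFT [3.412 4.006 0.704] TURN [ 0.002 -0.004 -0.001]
```

>>> {"name": "play_rows", "arguments": {
  "increments": [
    [[0.7,0.8,0],[0,0,0],-1],
    [[1.4,1.7,0],[0,0,0],-1],
    [[2.2,2.6,0],[0,0,0],-1],
    [[3,3.5,0],[0,0,0],-1],
    [[3.38,4,0],[0,0,0],-1],
    [[3.38,4,0.3],[0,0,0],-1],
    [[3.38,4,0.58],[0,0,0],-1],
    [[3.38,4,0.58],[0,0,0],-1]
  ]
}}

```text
clock: 36.35
tool_pos: [0.4496, -0.0759, 0.134]
eef_rot: [-0.001, -3.14, -0.001]
force: [-0.3, 1.4, -0.7]
opening: 0.0582
```

```bash
python3 - <<'E'
from h import *
s=snap("wrist");go([.449,-.075,.1165],90);o=status.get_obs();sleeve(s,"orange",o["tool_pos"],z=o["tool_pos"][2]+.027)
E
```

```text
tool [ 0.4498 -0.076   0.1345] jaw 90.0 t 36.4 SHIFT [0.02  0.024 0.451] TURN [ 0.002 -0.008 -0.004]
orange thr 140.0 n 12974 px 318.8 331.6 circle [array([ 0.447 , -0.0758]), np.float64(0.0293)] median-of-bbox [ 0.4469 -0.0757] bbox [0.0574 0.0575]
```

>>> {"name": "play_rows", "arguments": {
  "increments": [
    [[0,0.02,0.1],[0,0,0],-1],
    [[0,0.02,0.2],[0,0,0],-1],
    [[0,0.02,0.3],[0,0,0],-1],
    [[0,0.02,0.36],[0,0,0],-1],
    [[0,0.02,0.41],[0,0,0],-1],
    [[0,0.02,0.45],[0,0,0],-1],
    [[0,0.02,0.48],[0,0,0],-1],
    [[0,0.02,0.48],[0,0,0],-1]
  ]
}}

```text
clock: 37.4
tool_pos: [0.4497, -0.0748, 0.1161]
eef_rot: [-0.0, 3.142, -0.0]
force: [0.4, -0.6, 0.2]
opening: 0.058
```

```bash
python3 - <<'E'
from h import *
o=status.get_obs();print(o["tool_pos"],o["force"],o["ft_torque"])
E
```

```text
[ 0.4497351  -0.07478697  0.1161248 ] [ 0.42443099 -0.57994604  0.24745688] [-0.23387776  0.1456591   0.00331706]
```

Contact is beginning, as with blue. Releasing slightly to let it rest.

>>> {"name": "play_rows", "arguments": {
  "increments": [
    [[0,0,0.02],[0,0,0],-1],
    [[0,0,0.02],[0,0,0],0.55],
    [[0,0,0.02],[0,0,0],0.55],
    [[0,0,0.02],[0,0,0],0.55],
    [[0,0,0.02],[0,0,0],0.55],
    [[0,0,0.02],[0,0,0],0.55],
    [[0,0,0.02],[0,0,0],0.55],
    [[0,0,0.02],[0,0,0],0.55]
  ]
}}

```text
clock: 38.4
tool_pos: [0.4497, -0.0747, 0.1153]
eef_rot: [0.0, 3.142, 0.0]
force: [-0.0, -0.2, -0.6]
opening: 0.0665
```

```bash
python3 - <<'E'
from h import *
o=status.get_obs();print(o["tool_pos"],o["force"],o["opening"])
s=snap("wrist");sleeve(s,"orange",o["tool_pos"],z=.144)
E
```

```text
[ 0.44972347 -0.07469856  0.11528318] [-0.02540476 -0.24936251 -0.63280627] 0.06652166689849309
orange thr 137.0 n 12759 px 320.6 334.6 circle [array([ 0.4474, -0.0739]), np.float64(0.029)] median-of-bbox [ 0.4474 -0.074 ] bbox [0.0565 0.0575]
```

>>> {"name": "play_rows", "arguments": {
  "increments": [
    [[0,0,0],[0,0,0],-1],
    [[0,0,0],[0,0,0],-1],
    [[0,0,0],[0,0,0],-1],
    [[0,0,-0.5],[0,0,0],-1],
    [[0,0,-1.5],[0,0,0],-1],
    [[0,0,-2.7],[0,0,0],-1],
    [[0,0,-4],[0,0,0],-1],
    [[0,0,-4],[0,0,0],-1]
  ]
}}

```text
clock: 39.45
tool_pos: [0.4513, -0.0751, 0.2785]
eef_rot: [-0.0, 3.135, -0.003]
force: [0.7, -0.4, -1.6]
opening: 0.058
```

```bash
python3 - <<'E'
from h import *
o=status.get_obs();print(o["tool_pos"],o["force"],o["opening"])
go([.612,.021,.257],88.7)
E
```

```text
[ 0.45128633 -0.07513423  0.27854132] [ 0.66247015 -0.39614473 -1.56341703] 0.058027656788116805
tool [ 0.4513 -0.0751  0.2785] jaw 90.0 t 39.45 SHIFT [-4.015  2.404  0.559] TURN [-0.01   0.035  0.13 ]
```

>>> {"name": "play_rows", "arguments": {
  "increments": [
    [[-0.8,0.5,0],[0,0,0],-1],
    [[-1.8,1,0],[0,0,0],-1],
    [[-2.8,1.6,0],[0,0,0],-1],
    [[-3.7,2.1,0],[0,0,0],-1],
    [[-4.03,2.4,0.2],[0,0,0.1],-1],
    [[-4.03,2.4,0.5],[0,0,0.1],-1],
    [[-4.03,2.4,0.8],[0,0,0.1],-1],
    [[-4.03,2.4,0.8],[0,0,0.1],-1]
  ]
}}

```text
clock: 40.45
tool_pos: [0.6097, 0.0208, 0.2419]
eef_rot: [-0.028, -3.139, -0.0]
force: [0.6, -0.2, -0.8]
opening: 0.0579
```

```bash
python3 - <<'E'
from h import *
o=status.get_obs();print(o["tool_pos"],o["force"],o["opening"]);go([.613,.021,.222],88.7)
E
```

```text
[0.60965463 0.02080057 0.2419299 ] [ 0.56662318 -0.17304883 -0.7839728 ] 0.057919034794943355
tool [0.6097 0.0208 0.2419] jaw 89.0 t 40.45 SHIFT [-0.085  0.006  0.498] TURN [ 0.    -0.015  0.027]
```

>>> {"name": "play_rows", "arguments": {
  "increments": [
    [[-0.08,0,0.25],[0,0,0],-1],
    [[-0.08,0,0.5],[0,0,0],-1],
    [[-0.08,0,0.5],[0,0,0],-1],
    [[-0.08,0,0.5],[0,0,0],1],
    [[-0.08,0,0.5],[0,0,0],1],
    [[-0.08,0,0.5],[0,0,0],1],
    [[-0.08,0,0.5],[0,0,0],1],
    [[-0.08,0,0.5],[0,0,0],1]
  ]
}}

```text
clock: 41.45
tool_pos: [0.6141, 0.0212, 0.2233]
eef_rot: [0.027, 3.141, -0.0]
force: [-0.1, -0.5, 0.1]
opening: 0.0856
```

>>> {"name": "play_rows", "arguments": {
  "increments": [
    [[0,0,-0.8],[0,0,0],1],
    [[0,0,-1.6],[0,0,0],1],
    [[0.7,-1,-1.6],[0,0,-0.1],1],
    [[1.5,-2.3,-1.6],[0,0,-0.1],1],
    [[2.3,-3.7,-1.6],[0,0,-0.1],1],
    [[3.1,-5,-1.6],[0,0,-0.1],1],
    [[3.8,-6.4,-1.2],[0,0,-0.1],1],
    [[3.8,-7.7,-0.6],[0,0,-0.1],1]
  ]
}}

```text
clock: 42.45
tool_pos: [0.4554, -0.2859, 0.2479]
eef_rot: [0.001, 3.14, -0.002]
force: [-0.2, 1.3, -0.9]
opening: 0.0854
```

```bash
python3 - <<'E'
from h import *
o=status.get_obs();print(o["tool_pos"],o["force"],o["opening"])
s=snap("wrist");sleeve(s,"white",(.457,-.375));go([.457,-.375,.20],90)
s=snap("top","t9");cv2.imwrite("pics/t9c.png",cv2.resize(s["img"][50:330,100:480,::-1],None,fx=2,fy=2))
E
```

```text
[ 0.45541677 -0.28585755  0.24793748] [-0.15720315  1.34198024 -0.88053442] 0.08542938773368873
white thr 165.0 n 5447 px 222.9 219.0 circle [array([ 0.457, -0.375]), np.float64(0.0551)] median-of-bbox [ 0.4569 -0.375 ] bbox [0.1087 0.1097]
tool [ 0.455  -0.291   0.2444] jaw 89.9 t 42.5 SHIFT [-0.057 -2.097  1.113] TURN [-0.009 -0.007 -0.015]
```

View pics/t9c.png

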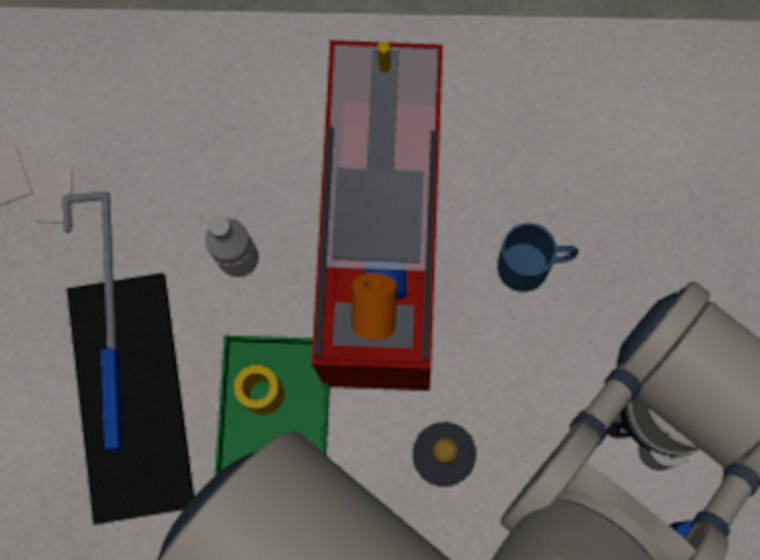

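Top view: orange is on the chute at (374,305), resting against blue at (395,280). Yellow stands in the tray. The rod has shifted about 30 mm towards +x (handle at (110,398)), so it was knocked, but it's still on the rest. Checking orange's depth.

```bash
python3 - <<'E'
from h import *
s=snap("top");P=cloud(s)
q=P[185:222,272:302].reshape(-1,3)
m=cv2.inRange(hsv(s)[185:222,272:302],np.array([4,150,40]),np.array([18,255,255])).ravel()>0
k=q[m];print(len(k),k[:,2].max(),np.percentile(k[:,2],[5,50,95]),k.min(0),k.max(0))
i=k[:,2].argmax();print(k[i], k[k[:,2].argmin()])
m=cv2.inRange(hsv(s)[180:205,272:305],np.array([100,150,30]),np.array([125,255,255])).ravel()>0
k=P[180:205,272:305].reshape(-1,3)[m];print("blue",np.percentile(k[:,2],[5,50,95]),k.min(0),k.max(0))
for m,st,c in blobs(s,[100,150,60],[125,255,255],100):
    if c[0]<250: print("rod",cv2.minAreaRect(P[m][:,:2].astype(np.float32)),ray(s,*c,.035))
E
```

```text
674 1.4115157200580226 [0.07545922 0.09779133 0.1211112 ] [ 0.31156708 -0.04129947  0.00210896] [0.70605128 0.06222835 1.41151572]
[ 0.31156708 -0.04129947  1.41151572] [0.70605128 0.05132686 0.00210896]
blue [0.04104978 0.05616707 0.1741812 ] [ 0.31156708 -0.04129947  0.02980276] [0.69889296 0.03697456 1.41151572]
rod ((0.5181289911270142, 0.38918450474739075), (0.14788582921028137, 0.023898327723145485), 7.485753059387207) [0.51450886 0.3889765  0.035     ]
```

>>> {"name": "play_rows", "arguments": {
  "increments": [
    [[-0.05,-1,0.3],[0,0,0],1],
    [[-0.07,-2.1,0.8],[0,0,0],1],
    [[-0.07,-2.15,1.1],[0,0,0],1],
    [[-0.07,-2.15,1.1],[0,0,0],1],
    [[-0.07,-2.15,1.1],[0,0,0],1],
    [[-0.07,-2.15,1.1],[0,0,0],1],
    [[-0.07,-2.15,1.1],[0,0,0],1],
    [[-0.07,-2.15,1.1],[0,0,0],1]
  ]
}}

```text
clock: 43.6
tool_pos: [0.4597, -0.37, 0.2035]
eef_rot: [-0.0, 3.141, -0.0]
force: [-0.0, 0.1, 0.2]
opening: 0.0851
```

```bash
python3 - <<'E'
from h import *
s=snap("wrist");K=s["K"];E=s["extrinsics"]
v,u=np.mgrid[:480,:640];x=(u-K[0,2])/K[0,0];y=(v-K[1,2])/K[1,1];r=np.hypot(x,y)+1e-9
d=np.stack([x/r*np.tan(r),y/r*np.tan(r),np.ones_like(r)],-1)*s["depth"][...,None]
P=(d@E[:3,:3].T+E[:3,3])[100:320,200:440].reshape(-1,3)
k=P[(P[:,2]>.067)&(P[:,2]<.08)];k=k[np.hypot(k[:,0]-.458,k[:,1]+.377)<.05];print(len(k),cv2.minEnclosingCircle(k[:,:2].astype(np.float32)),(k.min(0)+k.max(0))/2)
go([.458,-.377,.041],90)
E
```

```text
2869 ((0.4582679271697998, -0.3782546818256378), 0.0302298404276371) [ 0.45818257 -0.37859646  0.07029433]
tool [ 0.4596 -0.37    0.2034] jaw 90.0 t 43.65 SHIFT [ 0.041 -0.175  4.061] TURN [-0.001  0.001  0.001]
```

>>> {"name": "play_rows", "arguments": {
  "increments": [
    [[0.03,-0.2,1],[0,0,0],1],
    [[0.03,-0.2,2.2],[0,0,0],1],
    [[0.03,-0.2,3.4],[0,0,0],1],
    [[0.03,-0.2,4.06],[0,0,0],1],
    [[0.03,-0.2,4.06],[0,0,0],1],
    [[0.03,-0.2,4.06],[0,0,0],-1],
    [[0.03,-0.2,4.06],[0,0,0],-1],
    [[0.03,-0.2,4.06],[0,0,0],-1]
  ]
}}

```text
clock: 44.65
tool_pos: [0.459, -0.3787, 0.0428]
eef_rot: [-0.0, 3.14, -0.003]
force: [-1.0, 1.7, 6.6]
opening: 0.0593
```

>>> {"name": "play_rows", "arguments": {
  "increments": [
    [[0,0,0],[0,0,0],-1],
    [[0,0,-0.5],[0,0,0],-1],
    [[0,0,-1.3],[0,0,0],-1],
    [[0,0,-2.1],[0,0,0],-1],
    [[0,0,-2.9],[0,0,0],-1],
    [[0,0,-2.9],[0,0,0],-1],
    [[0,0,-2.9],[0,0,0],-1],
    [[0,0,-2.9],[0,0,0],-1]
  ]
}}

```text
clock: 45.65
tool_pos: [0.458, -0.3777, 0.1561]
eef_rot: [-0.0, -3.141, -0.002]
force: [-0.8, -0.6, -1.3]
opening: 0.0594
```

```bash
python3 - <<'E'
from h import *
o=status.get_obs();print(o["tool_pos"],o["opening"],o["force"])
go([.4485,-.075,.132],90)
E
```

```text
[ 0.45797378 -0.37769431  0.15612562] 0.059441027287127045 [-0.77986937 -0.6414118  -1.281418  ]
tool [ 0.458  -0.3777  0.1561] jaw 90.0 t 45.65 SHIFT [0.237 7.567 0.611] TURN [ 0.006 -0.005 -0.   ]
```

>>> {"name": "play_rows", "arguments": {
  "increments": [
    [[0,1.2,0],[0,0,0],-1],
    [[0,2.6,0],[0,0,0],-1],
    [[0.1,4,0],[0,0,0],-1],
    [[0.2,5.4,0],[0,0,0],-1],
    [[0.24,6.7,0],[0,0,0],-1],
    [[0.24,7.56,0],[0,0,0],-1],
    [[0.24,7.56,0.5],[0,0,0],-1],
    [[0.24,7.56,0.6],[0,0,0],-1]
  ]
}}

```text
clock: 46.65
tool_pos: [0.448, -0.0752, 0.1318]
eef_rot: [0.001, -3.139, -0.001]
force: [0.2, 0.3, -1.1]
opening: 0.0595
```

```bash
python3 - <<'E'
from h import *
o=status.get_obs();print(o["force"]);go([.448,-.075,.065],90)
E
```

```text
[ 0.21731218  0.30210776 -1.07372865]
tool [ 0.448  -0.0752  0.1318] jaw 90.0 t 46.65 SHIFT [-0.004  0.003  1.67 ] TURN [ 0.004 -0.014  0.004]
```

>>> {"name": "play_rows", "arguments": {
  "increments": [
    [[0,0,0.3],[0,0,0],-1],
    [[0,0,0.55],[0,0,0],-1],
    [[0,0,0.8],[0,0,0],-1],
    [[0,0,1.05],[0,0,0],-1],
    [[0,0,1.25],[0,0,0],-1],
    [[0,0,1.45],[0,0,0],-1],
    [[0,0,1.6],[0,0,0],-1],
    [[0,0,1.65],[0,0,0],-1]
  ]
}}

```text
clock: 47.65
tool_pos: [0.4487, -0.0756, 0.0665]
eef_rot: [0.0, -3.141, -0.0]
force: [0.4, 0.4, -1.9]
opening: 0.0592
```

```bash
python3 - <<'E'
from h import *
o=status.get_obs();print(o["tool_pos"],o["force"],o["ft_torque"])
E
```

```text
[ 0.44866598 -0.07563413  0.06652249] [ 0.39211017  0.43477441 -1.90229647] [ 0.00226081  0.00026818 -0.02275223]
```

White slides down freely. Releasing onto the foot, then regripping and lifting.

>>> {"name": "play_rows", "arguments": {
  "increments": [
    [[0,0,0.07],[0,0,0],-1],
    [[0,0,0.07],[0,0,0],0.7],
    [[0,0,0.07],[0,0,0],0.7],
    [[0,0,0.07],[0,0,0],0.7],
    [[0,0,0.07],[0,0,0],0.7],
    [[0,0,0.07],[0,0,0],0.7],
    [[0,0,0.07],[0,0,0],0.7],
    [[0,0,0.07],[0,0,0],0.7]
  ]
}}

```text
clock: 48.65
tool_pos: [0.4488, -0.0757, 0.0641]
eef_rot: [-0.0, -3.142, 0.0]
force: [0.2, -0.3, -0.6]
opening: 0.0724
```

>>> {"name": "play_rows", "arguments": {
  "increments": [
    [[0,0,0],[0,0,0],-1],
    [[0,0,0],[0,0,0],-1],
    [[0,0,0],[0,0,0],-1],
    [[0,0,-0.6],[0,0,0],-1],
    [[0,0,-1.6],[0,0,0],-1],
    [[0,0,-2.6],[0,0,0],-1],
    [[0,0,-3.4],[0,0,0],-1],
    [[0,0,-3.4],[0,0,0],-1]
  ]
}}

```text
clock: 49.65
tool_pos: [0.4498, -0.076, 0.2019]
eef_rot: [0.0, 3.138, -0.002]
force: [0.7, 0.3, -1.7]
opening: 0.0596
```

```bash
python3 - <<'E'
from h import *
o=status.get_obs();print(o["force"],o["opening"]);go([.43,.155,.12],90)
s=snap("wrist","w10")
E
```

```text
[ 0.67435521  0.27957475 -1.67905756] 0.05964957585914586
tool [ 0.4498 -0.076   0.2019] jaw 90.0 t 49.65 SHIFT [0.503 5.776 2.04 ] TURN [-0.007  0.022 -0.   ]
```

View pics/w10.png

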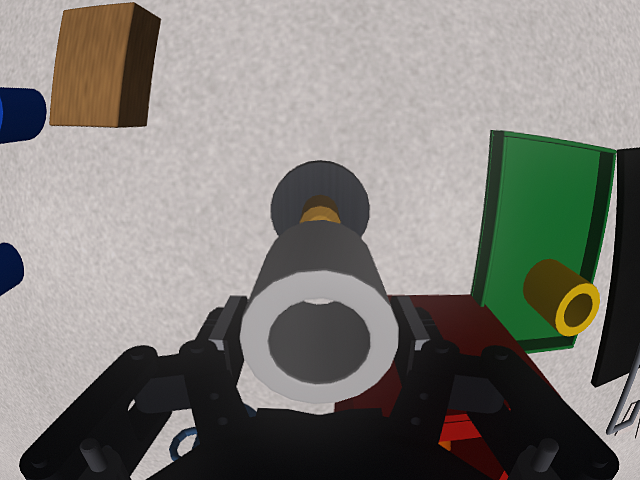

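Wrist view: white is held upright (ring at (320,337)) and the pin is clear. Now to the tray.

>>> {"name": "play_rows", "arguments": {
  "increments": [
    [[0,1.1,0],[0,0,0],-1],
    [[0.1,2.4,0],[0,0,0],-1],
    [[0.3,3.8,0],[0,0,0],-1],
    [[0.5,5,0],[0,0,0],-1],
    [[0.5,5.77,0.4],[0,0,0],-1],
    [[0.5,5.77,1.4],[0,0,0],-1],
    [[0.5,5.77,2.2],[0,0,0],-1],
    [[0.5,5.77,2.4],[0,0,0],-1]
  ]
}}

```text
clock: 50.7
tool_pos: [0.427, 0.1548, 0.1017]
eef_rot: [0.0, -3.137, 0.002]
force: [-0.2, -0.2, -0.7]
opening: 0.0594
```

```bash
python3 - <<'E'
from h import *
go([.43,.155,.0505],90)
E
```

```text
tool [0.427  0.1548 0.1017] jaw 90.0 t 50.7 SHIFT [-0.082  0.007  1.281] TURN [-0.006 -0.028  0.001]
```

>>> {"name": "play_rows", "arguments": {
  "increments": [
    [[0,0,0.4],[0,0,0],-1],
    [[0,0,0.8],[0,0,0],-1],
    [[0,0,1.1],[0,0,0],-1],
    [[0,0,1.27],[0,0,0],-1],
    [[0,0,1.27],[0,0,0],-1],
    [[0,0,1.27],[0,0,0],0.7],
    [[0,0,1.27],[0,0,0],0.7],
    [[0,0,1.27],[0,0,0],0.7]
  ]
}}

```text
clock: 51.7
tool_pos: [0.4289, 0.1552, 0.0536]
eef_rot: [-0.0, 3.141, 0.0]
force: [0.7, -0.0, -0.6]
opening: 0.0726
```

>>> {"name": "play_rows", "arguments": {
  "increments": [
    [[0,0,0],[0,0,0],0.7],
    [[0,0,-1],[0,0,0],0.7],
    [[0,0,-2.3],[0,0,0],0.7],
    [[0,0,-3],[0,0,0],0.2],
    [[-0.5,1.2,-3],[0,0,-0.5],0.2],
    [[-1,2.6,-3],[0,0,-0.7],0.2],
    [[-2,4,-3],[0,0,-0.7],0.2],
    [[-2.8,5.5,-3],[0,0,-0.7],0.2]
  ]
}}

```text
clock: 52.7
tool_pos: [0.536, 0.3665, 0.1733]
eef_rot: [-0.192, 3.135, -0.0]
force: [0.9, -0.5, -0.2]
opening: 0.0513
```

```bash
python3 - <<'E'
from h import *
o=status.get_obs();print(o["tool_pos"],o["opening"])
s=snap("wrist","w11")
for m,st,c in blobs(s,[105,180,100],[118,255,255],1000):
    vs,us=np.nonzero(m); a=vs<vs.min()+4; b=vs>vs.max()-4
    p,q=fray(s,us[a].mean(),vs.min(),.043),fray(s,us[b].mean(),vs.max(),.043)
    print(c,st,p.round(4),q.round(4),"len",np.linalg.norm(q-p).round(4),"ang",np.degrees(np.arctan2(*(q-p)[1::-1])).round(2))
    c0=(p+q)/2;u=(q-p)/np.linalg.norm(q-p);g=c0+u*.035;print("grip",g);go([*g[:2],.018],90+np.degrees(np.arctan2(u[1],u[0])))
E
```

```text
[0.53600475 0.36652914 0.17334245] 0.051333893098202674
[348.37206753 200.55009866] [ 333  114   32  177 4561] [0.446  0.3787 0.043 ] [0.5822 0.3937 0.043 ] len 0.137 ang 6.28
grip [0.5488825 0.3900427 0.043    ]
tool [0.5391 0.3726 0.1733] jaw 97.1 t 52.75 SHIFT [-0.282  0.39   3.886] TURN [0.018 0.022 0.079]
```

View pics/w11.png

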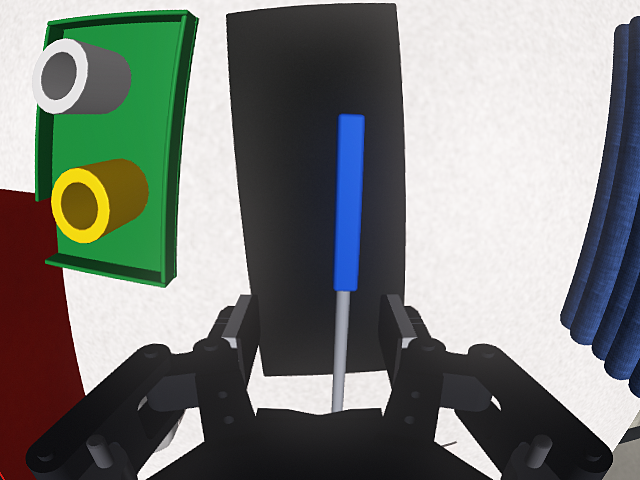

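White and yellow stand upright in the tray at (62,77) and (82,205). The handle is at (348,200) on the rest. Gripping the rod.

>>> {"name": "play_rows", "arguments": {
  "increments": [
    [[-0.25,0.36,0.3],[0,0,0.08],0.2],
    [[-0.25,0.36,1.4],[0,0,0.08],0.2],
    [[-0.25,0.36,2.6],[0,0,0.08],0.2],
    [[-0.25,0.36,3.5],[0,0,0.08],0.2],
    [[-0.25,0.36,3.88],[0,0,0.08],0.2],
    [[-0.25,0.36,3.88],[0,0,0.08],-1],
    [[-0.25,0.36,3.88],[0,0,0.08],-1],
    [[-0.25,0.36,3.88],[0,0,0.08],-1]
  ],
  "force": 100
}}

```text
clock: 53.75
tool_pos: [0.544, 0.3806, 0.0196]
eef_rot: [-0.17, 3.135, 0.001]
force: [-1.1, -1.1, 6.8]
opening: 0.0182
```

>>> {"name": "play_rows", "arguments": {
  "increments": [
    [[0,0,0],[0,0,0],-1],
    [[0,0,0],[0,0,0],-1],
    [[0,0,-0.8],[0,0,0],-1],
    [[0,0,-2.2],[0,0,0],-1],
    [[0,0,-3.6],[0,0,0],-1],
    [[0,0,-5],[0,0,0],-1],
    [[0,0,-6.4],[0,0,0],-1],
    [[0,0,-7.1],[0,0,0],-1]
  ]
}}

```text
clock: 54.75
tool_pos: [0.5438, 0.3806, 0.3065]
eef_rot: [-0.17, 3.132, 0.004]
force: [0.9, -0.3, -3.2]
opening: 0.0179
```

```bash
python3 - <<'E'
from h import *
o=status.get_obs();print(o["force"],o["opening"]);go([.60,.0,.30],88.7)
E
```

```text
[ 0.87005232 -0.34878491 -3.17453737] 0.017946905409077365
tool [0.5438 0.3806 0.3065] jaw 96.2 t 54.75 SHIFT [-0.369 -9.611  0.145] TURN [0.013 0.026 0.75 ]
```

>>> {"name": "play_rows", "arguments": {
  "increments": [
    [[0,-1,0],[0,0,0.1],-1],
    [[-0.1,-2.4,0],[0,0,0.2],-1],
    [[-0.1,-3.9,0],[0,0,0.3],-1],
    [[-0.2,-5.4,0],[0,0,0.5],-1],
    [[-0.3,-6.9,0],[0,0,0.6],-1],
    [[-0.3,-8.3,0],[0,0,0.75],-1],
    [[-0.37,-9.6,0],[0,0,0.75],-1],
    [[-0.37,-9.6,0],[0,0,0.75],-1]
  ]
}}

```text
clock: 55.75
tool_pos: [0.5997, -0.0033, 0.3026]
eef_rot: [0.042, 3.14, -0.001]
force: [0.7, 0.5, -2.2]
opening: 0.018
```

```bash
python3 - <<'E'
from h import *
s=snap("top");P=cloud(s);o=status.get_obs();print(o["tool_pos"])
q=P[60:160,255:315].reshape(-1,3);k=q[(q[:,2]>.285)&(q[:,2]<.34)&(q[:,0]>.7)];print(k.min(0),k.max(0))
far=k[k[:,0]>k[:,0].max()-.015];print("bar y",far[:,1].min(),far[:,1].max(),"z",np.median(far[:,2]))
sh=k[(k[:,1]<.015)&(k[:,0]<.84)];a=np.polyfit(sh[:,0],sh[:,1],1);print("shaft angle",np.degrees(a[0]),"y at .86",np.polyval(a,.86),"z",np.median(sh[:,2]))
for m,st,c in blobs(s,[20,150,90],[32,255,255],12)[:1]: print(c,st[4],ray(s,*c,.243).round(4))
go([.69,-.01,.305],88.7)
E
```

```text
[ 0.59941532 -0.00138701  0.30257589]
[ 0.79781709 -0.01476272  0.30147678] [0.87899878 0.05320787 0.31535029]
bar y -0.01453434991014119 0.051761916592051954 z 0.3081756370893375
shaft angle -0.08636756198654634 y at .86 -0.008225296310827501 z 0.30852006792886166
[291.2962963   73.22222222] 27 [0.9328 0.0119 0.243 ]
tool [ 0.5994 -0.0014  0.3026] jaw 88.5 t 55.8 SHIFT [-2.269 -0.158 -0.059] TURN [-0.     0.003 -0.016]
```

>>> {"name": "play_rows", "arguments": {
  "increments": [
    [[-0.6,-0.05,0],[0,0,0],-1],
    [[-1.2,-0.1,0],[0,0,0],-1],
    [[-1.8,-0.13,0],[0,0,0],-1],
    [[-2.34,-0.13,0],[0,0,0],-1],
    [[-2.34,-0.13,0],[0,0,0],-1],
    [[-2.34,-0.13,0],[0,0,0],-1],
    [[-2.34,-0.13,0.4],[0,0,0],-1],
    [[-2.34,-0.13,0.8],[0,0,0],-1]
  ]
}}

```text
clock: 56.8
tool_pos: [0.6923, -0.007, 0.2689]
eef_rot: [-0.036, -3.141, -0.0]
force: [-0.0, 0.8, -2.9]
opening: 0.018
```

```bash
python3 - <<'E'
from h import *
s=snap("top","t12");P=cloud(s);o=status.get_obs();print(o["tool_pos"],o["force"])
cv2.imwrite("pics/t12c.png",cv2.resize(s["img"][50:150,250:340,::-1],None,fx=5,fy=5))
go([.693,-.009,.214])
E
```

```text
[ 0.69142091 -0.00698794  0.26620788] [-2.09519758  0.23858734 -5.64849257]
tool [ 0.6914 -0.007   0.2662] jaw 88.7 t 56.85 SHIFT [-0.046 -0.05   1.305] TURN [0. 0. 0.]
```

View pics/t12c.png

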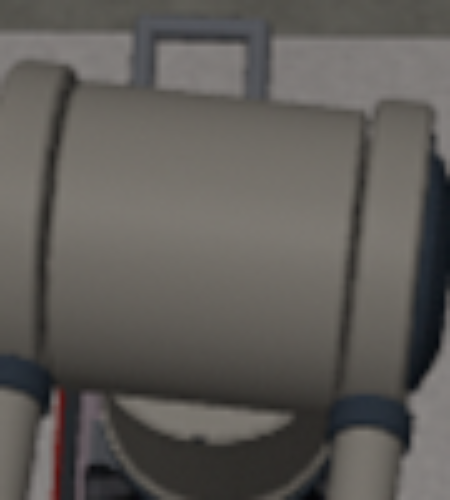

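The crop shows the hook's bar at row 28 and the gap at columns 155–247. The arm hides the peg, so I'll check numerically.

```bash
python3 - <<'E'
from h import *
s=snap("top");o=status.get_obs();print(o["tool_pos"],o["force"])
z=.263+.012
for u,v in((281,57.4),(299.4,57.4)): print(ray(s,u,v,z).round(4))
k=cloud(s)[48:70,270:310].reshape(-1,3);k=k[(k[:,2]>.25)&(k[:,2]<.3)];print(k.min(0),k.max(0))
E
```

```text
[ 0.69147829 -0.00701202  0.26724197] [-0.18940805  0.07487035 -2.37592068]
[0.9569 0.0364 0.275 ]
[ 0.9578 -0.0086  0.275 ]
[ 0.92739064 -0.01751018  0.26181717] [0.97182442 0.04927467 0.27601756]
```

>>> {"name": "play_rows", "arguments": {
  "increments": [
    [[0,0,0.6],[0,0,0],-1],
    [[0,0,1.28],[0,0,0],-1],
    [[0,0,1.3],[0,0,0],-1],
    [[0.4,0,1.3],[0,0,0],-1],
    [[1,0,1.3],[0,0,0],-1],
    [[1.6,0,1.3],[0,0,0],-1],
    [[2.2,0,1.3],[0,0,0],-1],
    [[2.8,0,1.3],[0,0,0],-1]
  ]
}}

```text
clock: 57.9
tool_pos: [0.5815, -0.0047, 0.2197]
eef_rot: [0.036, 3.138, -0.0]
force: [4.0, 0.7, -4.5]
opening: 0.0181
```

```bash
python3 - <<'E'
from h import *
s=snap("top");o=status.get_obs();print(o["tool_pos"],o["force"])
for m,st,c in blobs(s,[20,150,90],[32,255,255],8)[:2]: print(c,st[4],ray(s,*c,.243).round(4))
k=cloud(s)[60:140,262:310].reshape(-1,3);k=k[(k[:,2]>.205)&(k[:,2]<.228)];print(k.min(0),k.max(0))
E
```

```text
[ 0.57841072 -0.00444657  0.2195295 ] [-2.30886958  0.62049106 -2.43933894]
[289.5 108. ] 26 [0.8404 0.0144 0.243 ]
[221.8   242.184] 125 [0.5025 0.1668 0.243 ]
[ 0.76698139 -0.0143011   0.20578685] [0.85993183 0.05218995 0.22799928]
```

The peg follows. Pulling the last 25 mm slowly.

>>> {"name": "play_rows", "arguments": {
  "increments": [
    [[0.15,0,0],[0,0,0],-1],
    [[0.3,0,0],[0,0,0],-1],
    [[0.45,0,0],[0,0,0],-1],
    [[0.58,0,0],[0,0,0],-1],
    [[0.68,0,0],[0,0,0],-1],
    [[0.76,0,0],[0,0,0],-1],
    [[0.8,0,0],[0,0,0],-1],
    [[0.8,0,0],[0,0,0],-1]
  ]
}}

```text
clock: 58.95
tool_pos: [0.5534, -0.0041, 0.2195]
eef_rot: [0.036, 3.132, -0.0]
force: [28.1, 2.2, -5.3]
opening: 0.0179
```

```bash
python3 - <<'E'
from h import *
s=snap("top");o=status.get_obs();print(o["tool_pos"],o["force"])
for m,st,c in blobs(s,[20,150,90],[32,255,255],8)[:1]: print(c,st[4],ray(s,*c,.243).round(4))
s0=dict(np.load("top0.npz"))
for m,st,c in blobs(s0,[20,150,90],[32,255,255],8)[:1]: print("start",c,st[4],ray(s0,*c,.243).round(4))
E
```

```text
[ 0.55337376 -0.00409463  0.21949502] [27.91731888  1.66335436 -5.50537512]
[289.21428571 118.5       ] 28 [0.813  0.0146 0.243 ]
start [289.2  116.92] 25 [0.8171 0.0147 0.243 ]
```

Gate is hard on its shut stop (28 N). Unhooking forward and up.

>>> {"name": "play_rows", "arguments": {
  "increments": [
    [[-0.1,0,0],[0,0,0],-1],
    [[-0.3,0,0],[0,0,0],-1],
    [[-0.45,0,0],[0,0,0],-1],
    [[-0.45,0,-0.5],[0,0,0],-1],
    [[-0.45,0,-1.2],[0,0,0],-1],
    [[-0.45,0,-2],[0,0,0],-1],
    [[-0.45,0,-2.3],[0,0,0],-1],
    [[-0.45,0,-2.3],[0,0,0],-1]
  ]
}}

```text
clock: 60.0
tool_pos: [0.5671, -0.0043, 0.31]
eef_rot: [0.036, 3.141, -0.0]
force: [-1.5, -0.3, -2.6]
opening: 0.0184
```

```bash
python3 - <<'E'
from h import *
s=snap("top");o=status.get_obs();print(o["tool_pos"],o["force"])
for m,st,c in blobs(s,[20,150,90],[32,255,255],8)[:1]: print(c,st[4],ray(s,*c,.243).round(4))
go([.535,.375,.304],95.5)
E
```

```text
[ 0.56664721 -0.00427002  0.30914364] [-0.28811488 -0.62105704 -3.57010985]
[289.21428571 118.5       ] 28 [0.813  0.0146 0.243 ]
tool [ 0.5666 -0.0043  0.3091] jaw 88.7 t 60.05 SHIFT [1.006 9.461 0.13 ] TURN [ 0.001 -0.006 -0.68 ]
```

>>> {"name": "play_rows", "arguments": {
  "increments": [
    [[0.1,1,0.1],[0,0,-0.1],-1],
    [[0.2,2.4,0.1],[0,0,-0.2],-1],
    [[0.4,3.9,0.1],[0,0,-0.3],-1],
    [[0.6,5.4,0.1],[0,0,-0.5],-1],
    [[0.8,6.9,0.1],[0,0,-0.68],-1],
    [[1,8.3,0.1],[0,0,-0.68],-1],
    [[1,9.46,0.1],[0,0,-0.68],-1],
    [[1,9.46,0.1],[0,0,-0.68],-1]
  ]
}}

```text
clock: 61.05
tool_pos: [0.5344, 0.3777, 0.3037]
eef_rot: [0.156, -3.135, 0.001]
force: [-0.1, -0.2, -3.2]
opening: 0.0183
```

```bash
python3 - <<'E'
from h import *
go([.535,.375,.0205],95.5)
E
```

```text
tool [0.5344 0.3777 0.3037] jaw 95.7 t 61.05 SHIFT [-0.026 -0.065  7.079] TURN [-0.003 -0.015  0.019]
```

>>> {"name": "play_rows", "arguments": {
  "increments": [
    [[0,0,1.3],[0,0,0],-1],
    [[0,0,2.8],[0,0,0],-1],
    [[0,0,4.2],[0,0,0],-1],
    [[0,0,5.5],[0,0,0],-1],
    [[0,0,6.4],[0,0,0],-1],
    [[0,0,6.8],[0,0,0],-1],
    [[0,0,6.98],[0,0,0],-1],
    [[0,0,7.08],[0,0,0],-1]
  ]
}}

```text
clock: 62.05
tool_pos: [0.5362, 0.3751, 0.0236]
eef_rot: [-0.15, 3.137, 0.001]
force: [-0.4, -0.9, -2.0]
opening: 0.018
```

```bash
python3 - <<'E'
from h import *
o=status.get_obs();print(o["tool_pos"],o["force"])
E
```

```text
[0.53616855 0.3750721  0.02358422] [-0.40400625 -0.90315443 -1.98157525]
```

>>> {"name": "play_rows", "arguments": {
  "increments": [
    [[0,0,0.05],[0,0,0],-1],
    [[0,0,0.05],[0,0,0],-1],
    [[0,0,0.05],[0,0,0],-0.2],
    [[0,0,0.05],[0,0,0],0.2],
    [[0,0,0.05],[0,0,0],0.2],
    [[0,0,-1],[0,0,0],0.2],
    [[0,0,-2.3],[0,0,0],0.2],
    [[0,0,-3.6],[0,0,0],0.2]
  ]
}}

```text
clock: 63.05
tool_pos: [0.5354, 0.3748, 0.1684]
eef_rot: [0.151, -3.138, 0.0]
force: [0.3, 0.0, 1.0]
opening: 0.0513
```

>>> {"name": "play_rows", "arguments": {
  "increments": [
    [[0,0,-1],[0,0,0],0.2],
    [[1.5,0,-1.5],[0,0,0],0.2],
    [[3,0,-1.5],[0,0,0],0.2],
    [[4,0,-1.5],[0,0,0],0.2],
    [[4,0,-1.5],[0,0,0],0.2],
    [[4,0,-1.5],[0,0,0],0.2],
    [[4,0,-1.5],[0,0,0],0.2],
    [[4,0,-1.5],[0,0,0],0.2]
  ]
}}

```text
clock: 64.05
tool_pos: [0.377, 0.3596, 0.2267]
eef_rot: [0.15, -3.138, 0.0]
force: [-1.6, 1.0, 0.4]
opening: 0.0513
```

```bash
python3 - <<'E'
from h import *
s=snap("top","t13");P=cloud(s);o=status.get_obs();print(o["tool_pos"],o["clock"])
cv2.imwrite("pics/t13c.png",cv2.resize(s["img"][50:330,100:420,::-1],None,fx=2,fy=2))
for m,st,c in blobs(s,[100,150,60],[125,255,255],80):
    if c[0]<250: q=P[m];print("handle",st,cv2.minAreaRect(q[:,:2].astype(np.float32)),np.median(q[:,2]))
E
```

```text
[0.37682797 0.35955864 0.22665553] 64.1
handle [155 226   9  51 386] ((0.4017102122306824, 0.20715554058551788), (0.515504777431488, 0.11695095151662827), 57.27633285522461) 0.04226173050571469
```

View pics/t13c.png

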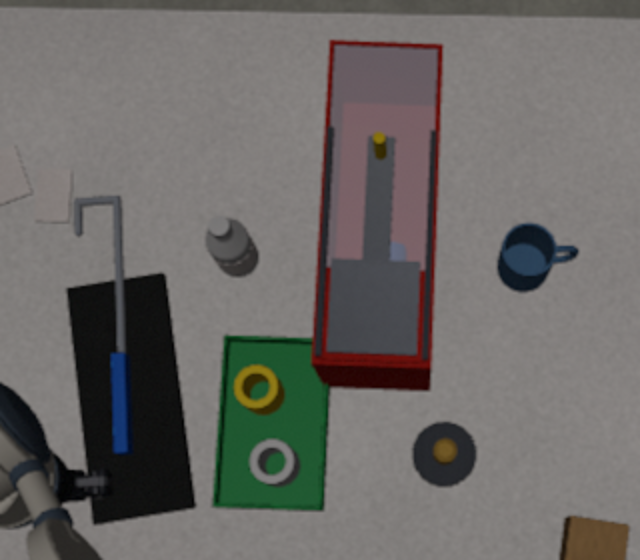

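Top view: the gate is shut with the peg at (379,140), and the rod is flat on its rest with the handle at (120,402). Yellow (257,387) and white (272,462) stand in the tray, and blue shows through the clear top. Handing in.

```bash
python3 -c "
from plant import workorder
print(workorder.job_done())"
```

```text
the job is handed in; nothing more can be done
None
```

The job is done and handed in at about 64 s on the robot's clock; no verdict is reported.

**What I did**
- I pushed the gate open to its stop with the rod and laid the rod back on its rest.
- I then tried the sleeves in order. Yellow and white slid down onto the foot and stand upright in the tray. Blue (the leftmost of the three) and orange stopped on the pin's tip, rested there with the jaws open, and were dropped through the box mouth.
- Finally I hooked the gate shut and laid the rod back on its rest.

**Last checks**
- **Gate:** it met its shut stop with about 28 N. The peg reads 4 mm nearer the robot than at the start, within the shut tolerance.
- **Rod:** it lies flat on the rest, with the handle top at 42 mm against 43 expected. It was knocked about 30 mm during the run but stayed on the rest.
- **Sleeves:** both tray sleeves were upright in the last picture. Before the gate closed, orange was leaning on blue at the foot of the chute, with its top at about 0.12 m, below the 0.165 m limit. After closing, only blue could be seen through the clear top.
- **Bystanders:** the bottle, mug and carton were not touched by any planned move and look unmoved in the pictures. I did not measure this.

A few colour-mask fits were spoiled by bad depth points: the final handle rectangle, and the white ring in the wrist view. I used the picture, the depth or the held geometry instead. I viewed 13 or 14 pictures.

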